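# Sweep the chew sticks along the feed gutter into the bowl

### The arm

A 6-joint arm with a two-finger parallel gripper is mounted at the origin on the work surface. World frame = base frame: x ahead of the robot, y to its left, z up, the work surface at z = 0. Lengths are in mm, angles in degrees, forces in N, time in s.
With the tool pointing down it reaches from about 225 to 725 mm from the base axis. Payload 3.1 kg.
Tool frame: the origin (TCP) lies on the centre line of the jaws, within the pads' length; the fingertips stand 14 mm ahead of it and the grasp point (between the pads) lies 5 mm behind it; z points along the fingers, y is the line along which they close (so a half turn about z gives the same grasp; the last joint's range is limited). The gripper opens to 85 mm and grips with 20 to 120 N. Pads are 22 mm wide; open, the fingers measure 114 mm over their backs; the gripper's body (76 mm by 85 mm) begins 54 mm behind the grasp point. The pads swing forward as they close: fully open they stand 13 mm farther back than shut.
Start: joints at [-77.911, 2.75, 5.684, 92.934, 0, 82.678], TCP at [174.471, -495.154, 245.312] pointing down, gripper open.
Joint ranges: [-166.93, 166.93], [-56.73, 111.36], [-69.38, 81.34], [-121.58, 131.49], [-85.45, 84.26], [-180, 180]. Speed limits (degrees/s): [159.86, 159.86, 180, 180, 180, 180].

### API

Orientations are given as [roll, pitch, yaw] about the fixed x, y, z axes, in that order (R = Rz(yaw) Ry(pitch) Rx(roll)).
In Python, from cell import * gives the robot as it stands.
- The arm moves only by the tool servo_tool, never from a script. Its argument "moves" is a list of rows, each an object of numbers: "rx", "ry", "rz": the turn, a rotation vector about the tool's x, y, z normalised to -1 to 1, where 1 is 45 degrees; "tx", "ty", "tz": the shift along the tool's x, y, z normalised to -1 to 1, where 1 is 0.05 m; "hand": the opening, from -1 (shut) to 1 (fully open). In form: [{"rx": .., "ry": .., "rz": .., "tx": .., "ty": .., "tz": .., "hand": ..}, ...]. A call has 1 to 8 rows; each row shifts and turns the commanded pose from where the row before left it, along the tool's axes as they then stand; what a row does not reach is not made up. A row lasts 1/10 s, in which the tool goes at most 50 mm and 8.59 degrees, less where a joint would pass 70% of its speed; a pose out of reach is approached as far as the arm can. A call with a number of a shift or a turn outside -1 to 1 is refused whole. A call with a gripper value outside its range is refused whole. The fingers move at their own pace and stop on an object; the grip force is fixed at half the most. Time passes only in rows, so rows that do not move let the fingers close. It gives the time, the measured TCP pose, the force, the opening and the grip force at its end, in the units of the state.
- state(): the state, without advancing time (a new reading comes with each control period).
- snapshot(name): name is "side" or "top"; returns (picture, depth): 420x560x3 uint8, blue, green, red; 420x560 float32, mm along the optical axis (not along the pixel's ray), 0 where there is no reading.
- get_calibration(name): a dict with "fx", "fy", "cx", "cy" (pixels), "D" ([k1, k2, p1, p2, k3] as OpenCV has them; the pictures are not rectified), "R" (3x3) and "t" (3): a world point X has camera coordinates R X + t. Camera axes: x right, y down, z forward; pixel columns grow to the right and rows downward; lengths in mm; the calibration is good to about 2 mm. A picture is of the moment at which its call begins. get_calibration takes no time and is no camera call.
- close_job(): hands the job in; it is judged then, once.
Trained networks look in the newest picture that a camera, given by its name, has taken for a name from the list of things; names that differ only in an ending like _2 or _b are one class to them, and where a whole thing is asked for, a point or a joint stands for the part that bears it (a point fixed in the world has none). Each returns a list of dicts, best first, with "score" (0 to 1); they miss things now and then, are a little off and sometimes report something else, mostly with a low value. They report only what shows in the picture. A call takes as long as a camera call. They do not tell look-alikes from the thing itself.
- recognise(query, camera): "rect" ([left, top, width, height] in pixels, round what is visible of it).
- landmark_of(query, camera): "xy" ([column, row] in pixels: a listed point, or the origin of a listed thing).
The state is a dict: "clock": time; "joint_pos": joint angles; "qvel": joint speeds; "joint_torque": joint torques, N m; "eef_pos": TCP position; "orientation": TCP orientation; "force": force on the tool from outside, world axes, zero at the start; "ft_torque": the same for the moment, N m; "opening": opening from 0.0 (shut) to 1.0 (fully open); "gripper_force": force on a finger pad.
Only numpy, scipy, OpenCV 4.12 (cv2) and the standard library are available. Lean on these libraries where they do the work, as an engineer would, in place of code of your own. Each camera call takes 0.05 s, during which the arm holds its last target. There are 200 camera calls.

### The job

Pick up the hook pick from its rest and slide open the gutter's shutter at the end where the steel bowl stands, leaving the other shutter shut. With the pick's tip down in the groove behind both chew sticks, follow the groove slowly (about 5 cm a second) round the bend and sweep both sticks out into the bowl, without pressing hard on the gutter or touching the sticks with the fingers. Then push that shutter fully shut again with the pick, lay the pick back on its rest, and leave the bowl and the other things where they stand.

Things in the scene. Friction and masses are not known exactly. Their poses are not given: they have to be found in the camera images.
- gutter: White plastic feed gutter, fixed, about 410 mm long, on two feet and a 70 x 170 mm base plate; its ends overhang (underside 52 mm high). Origin on the table under its middle; y along its straight part to the left end, x across, away from the robot, z up. Groove 27 mm wide, open above: floor 60 mm, wall tops 86 mm above the table, walls 5 mm thick
- groove_mid (a point): Middle of the groove floor; axes as the gutter. The groove's centreline is straight from y = -100 to +100 mm at x = 0; at each end it bends towards -x (the robot side) by 30 degrees on a 120 mm radius, then runs 30 mm straight to the mouth
- bend_left (a point): Point on the groove floor, on the centreline halfway round the left (+y) bend
- bend_right (a point): Point on the groove floor, on the centreline halfway round the right (-y) bend
- mouth_left (a point): Point on the groove floor's edge, on the centreline at the left (+y) mouth: x = -31, y = +186 mm in the gutter's frame
- mouth_right (a point): Point on the groove floor's edge, on the centreline at the right (-y) mouth: x = -31, y = -186 mm in the gutter's frame
- shutter_left (a joint): Travel in m of the grey shutter closing the left mouth (plate 36 mm wide, 5 mm thick, just outside the mouth): 0 shut, 0.045 fully open; it slides square across the mouth, away from the robot, against about 2.5 N of friction, and stays where left. The groove is clear from about 0.032 on
- shutter_right (a joint): The same for the right mouth
- tab_left (a point): Centre of the upright push tab on the left shutter, which moves with it: 8 mm thick along the slide, 24 mm wide along the groove's exit direction, from 86 to 116 mm above the table. Its x axis points the way the shutter opens
- tab_right (a point): The same for the right shutter; its x axis points the way it opens
- rest: White plastic rest for the pick, fixed: base 115 x 70 x 8 mm, two posts 10 mm thick and 46 mm wide at x = +-45 mm with seats 85 mm above the table between 12 mm high cheeks that leave 30 mm for the handle. Origin under its middle; x runs along the handle laid on it
- pick: Hook pick, loose, about 120 g: dark wooden handle 120 mm long (x), 18 wide (y), 20 high (z), origin at its centre; a steel shank of 13 mm diameter runs on along +x to x = 100 mm, then straight down (-z) to a round tip 81.5 mm below the handle's centre line. On its rest the origin is 95 mm high over the rest's origin and the tip hangs free beyond the rest's +x end
- pick_tip (a point): Lowest point of the pick's tip (13 mm diameter, round end), at x = 100, z = -81.5 mm in the pick's frame
- stick_a: Pine chew stick, loose, 14 g: round rod 70 mm long, 20 mm diameter, round ends, origin at its centre, x along it; lies in the straight part of the groove, in its right half
- stick_b: The same, in the left half of the groove
- bowl: Low steel feeding bowl, loose, rim 136 mm diameter and 42 mm high, origin at the centre of its underside; stands under one of the two mouths, its centre about 45 mm outside the mouth
- chew_block: Pine chew block 60 x 75 x 38 mm, loose, origin under its centre; stands under the other mouth
- canister: Glass pellet canister with steel screw lid, loose, 84 mm diameter, 152 mm high, origin under its centre; stands on the robot side of the gutter near one end
- tin: Short food tin, loose, 70 mm diameter, 85 mm high, origin under its centre; stands on the robot side near the other end
- brush: Black slicker brush, loose, pins down, about 165 mm long, head 90 mm wide, 30 mm high, origin on the table between head and handle, head towards its +x; lies beyond the gutter
Mind the look-alikes: they are no part of the job. What is shaped like the stick_b but pink or purple is not meant. Of the things shaped like the pick, the wooden one is meant.

How it is judged (in metres and radians):
On the way, in this order (a step that is already met when the one before it is completed fails the run):
1. the shutter on the bowl's side is open by at least 30 mm (((y of bowl in the frame of gutter above 0 m and value of joint shutter_left above 0.03 m) or (y of bowl in the frame of gutter below 0 m and value of joint shutter_right above 0.03 m))), for 0.1 s.
2. the pick's tip is down in the groove at the middle of the straight part (within 15 mm) (horizontal distance between pick_tip and groove_mid below 0.015 m and z of pick_tip in the frame of gutter below 0.082 m), for 0.1 s.
3. the tip is down in the groove in the bend on the bowl's side (within 15 mm) (((y of bowl in the frame of gutter above 0 m and (horizontal distance between pick_tip and bend_left below 0.015 m and z of pick_tip in the frame of gutter below 0.082 m)) or (y of bowl in the frame of gutter below 0 m and (horizontal distance between pick_tip and bend_right below 0.015 m and z of pick_tip in the frame of gutter below 0.082 m)))), for 0.1 s.
4. both sticks lie in the bowl (horizontal distance between each of stick_a, stick_b and bowl below 0.055 m and height (world z) of each of stick_a, stick_b below 0.045 m and linear speed of each of stick_a, stick_b below 0.03 m/s), for 0.2 s.
5. the shutter on the bowl's side is shut again, to within 12 mm (((y of bowl in the frame of gutter above 0 m and value of joint shutter_left below 0.012 m) or (y of bowl in the frame of gutter below 0 m and value of joint shutter_right below 0.012 m))), for 0.1 s.
At the end, for the whole second after the job is handed in: Both sticks lie still in the bowl (centres within 55 mm of its axis and lower than 45 mm), both shutters are shut (to within 12 mm), and the pick lies still and level on its rest: within 25 mm of the rest's middle, handle centre 89 to 101 mm high, tilted under 0.12 rad (all of step 4 and value of joint each of shutter_left, shutter_right below 0.012 m and horizontal distance between pick and rest below 0.025 m and height (world z) of pick between 0.089 and 0.101 m and angle between pick's own z axis and vertical below 0.12 rad and linear speed of pick below 0.03 m/s); the robot touches nothing.
It fails at once if the bowl, canister, tin, brush or chew block is moved by more than 25 mm (distance of any of bowl, canister, tin, brush, chew_block from where it was at the start of the episode above 0.025 m).
It fails at once if the fingers touch a stick (contact force between the fingers and stick_a above 0.5 N or contact force between the fingers and stick_b above 0.5 N).
It fails at once if the shutter at the end without the bowl is opened by more than 15 mm ((y of bowl in the frame of gutter above 0 m and value of joint shutter_right above 0.015 m) or (y of bowl in the frame of gutter below 0 m and value of joint shutter_left above 0.015 m)).
It fails at once if the pick moves faster than 0.12 m/s while its tip is down in the groove (z of pick_tip in the frame of gutter below 0.082 m and x of pick_tip in the frame of gutter between -0.05 and 0.025 m and y of pick_tip in the frame of gutter between -0.186 and 0.186 m and linear speed of pick above 0.12 m/s).
It fails at once if the pick presses on the gutter with more than 25 N (contact force between pick and gutter above 25 N).
It also fails if it takes over 72 s, if anything falls off the work surface, if the arm or the gripper's body presses on something with over 40 N, if the wrist force passes 120 N, or if a joint passes its speed limit or range.

## Working session

There is one attempt and no reset: what is moved stays moved. The work goes in short steps, Python scripts to look and compute and a tool call to move; the robot and the scene stay as the last step left them, time stands still between calls to the robot, and variables do not carry over. Pictures are saved under pics/ and viewed, at most 10 in all, crops included, and the job is handed in when it is done.

Besides the shell and the picture viewer there is one more tool, called after "Emit:" by a JSON object that holds its "name" and its "arguments", one argument or row to a line. servo_tool: Moves the arm, as the interface text tells. Its arguments: {"type":"object","properties":{"moves":{"type":"array"}},"required":["moves"]}

```bash
mkdir -p pics; ls; cat > h.py <<'E'
from cell import *
import numpy as np, cv2
def cal(n):
    c=get_calibration(n); K=np.array([[c['fx'],0,c['cx']],[0,c['fy'],c['cy']],[0,0,1.]])
    return K,np.array(c['D'],float),np.array(c['R'],float),np.array(c['t'],float).ravel()
def ray(n,uv):
    K,D,R,t=cal(n); p=cv2.undistortPoints(np.array(uv,float).reshape(-1,1,2),K,D).reshape(-1,2)
    return -R.T@t, np.c_[p,np.ones(len(p))]@R   # origin, dirs (unit depth)
def onz(n,uv,z):
    o,d=ray(n,uv); s=(z-o[2])/d[:,2]; return o+d*s[:,None]
def atdepth(n,uv,dep):
    o,d=ray(n,uv); return o+d*np.asarray(dep).reshape(-1,1)
def proj(n,P):
    K,D,R,t=cal(n); return cv2.projectPoints(np.array(P,float).reshape(-1,3),cv2.Rodrigues(R)[0],t,K,D)[0].reshape(-1,2)
E
python3 - <<'E'
from h import *
for n in ("side","top"):
    im,d=snapshot(n); cv2.imwrite(f"pics/{n}0.png",im); np.save(f"{n}0.npy",d)
    K,D,R,t=cal(n); print(n,K[0,0],(-R.T@t).round(),R[2].round(2))
    for q in "gutter mouth_left mouth_right groove_mid tab_left tab_right rest pick pick_tip stick_a bowl chew_block canister tin brush".split():
        print(q,[(np.round(x['xy']).astype(int).tolist(),round(x['score'],2)) for x in landmark_of(q,n)][:4])
print(state())
E
```

```text
pics
side 389.47282585072696 [249. 790. 621.] [ 0.19 -0.81 -0.55]
gutter [([228, 233], 0.87), ([229, 187], 0.39)]
mouth_left [([174, 236], 0.69), ([229, 255], 0.66)]
mouth_right [([242, 176], 0.7)]
groove_mid [([225, 210], 0.66)]
tab_left [([227, 248], 0.74)]
tab_right [([239, 165], 0.5)]
rest [([274, 222], 0.79), ([241, 286], 0.48), ([229, 195], 0.43), ([230, 256], 0.26)]
pick [([273, 194], 0.8), ([384, 177], 0.76)]
pick_tip [([269, 243], 0.96), ([344, 174], 0.64)]
stick_a [([195, 321], 0.81), ([142, 280], 0.75), ([220, 227], 0.69), ([225, 196], 0.42)]
bowl [([248, 185], 0.89)]
chew_block [([243, 289], 0.96)]
canister [([293, 191], 0.87), ([240, 288], 0.22)]
tin [([302, 279], 0.55)]
brush [([176, 235], 0.61)]
top 504.10776288437876 [ 395.  -35. 1307.] [ 0.04  0.01 -1.  ]
gutter [([264, 155], 0.79)]
mouth_left [([202, 176], 0.58)]
mouth_right [([345, 146], 0.83)]
groove_mid [([272, 152], 0.88), ([294, 196], 0.39)]
tab_left [([191, 186], 0.44)]
tab_right [([356, 142], 0.47)]
rest [([292, 199], 0.92)]
pick [([295, 195], 0.78), ([422, 311], 0.62)]
pick_tip [([411, 265], 0.9), ([252, 202
[... 270 characters left out ...]
 0.91)]
{'clock': 1.6, 'joint_pos': array([-7.79112006e+01,  2.75190264e+00,  5.68463006e+00,  9.29328095e+01,
       -5.67144373e-04,  8.26758020e+01]), 'qvel': array([-0.00954143,  0.03285893,  0.0346174 ,  0.02758132,  0.06051029,
       -0.04544846]), 'joint_torque': array([ 1.98527027e-04, -3.38634861e+01,  3.20143139e+01,  1.45327795e-03,
       -2.13789281e-04, -8.92074723e-06]), 'eef_pos': array([ 174.46780975, -495.16835282,  245.30384838]), 'orientation': array([-1.79999846e+02,  5.52058385e-04,  1.94129974e+01]), 'force': array([ 0.35056668, -0.08029108,  0.38819474]), 'ft_torque': array([-0.04723297,  0.01594312, -0.00810295]), 'gripper_force': 0.0, 'opening': 1.0057110108409608}
```

View top.

```bash
python3 - <<'E'
import cv2
a=cv2.imread("pics/top0.png")[85:285,120:440]; cv2.imwrite("pics/top0c.png",cv2.resize(a,(800,500),interpolation=3))
a=cv2.imread("pics/side0.png")[130:350,110:430]; cv2.imwrite("pics/side0c.png",cv2.resize(a,(800,550),interpolation=3))
E
```

```text
(no output)
```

View pics/top0c.png

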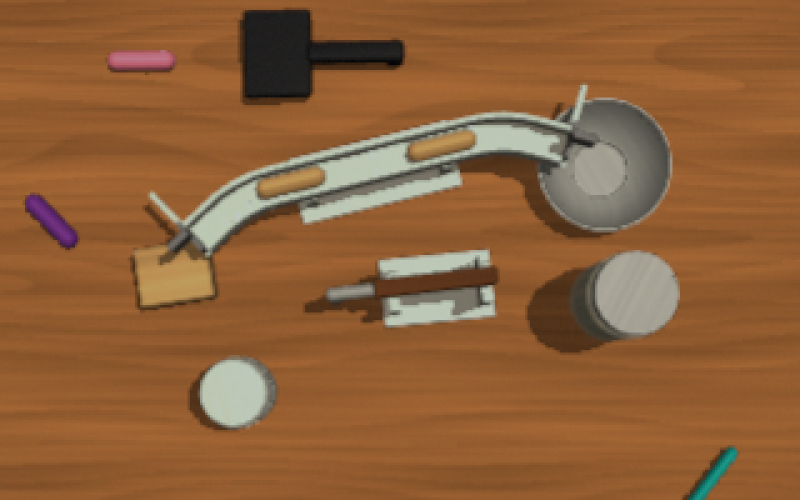

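View pics/side0c.png

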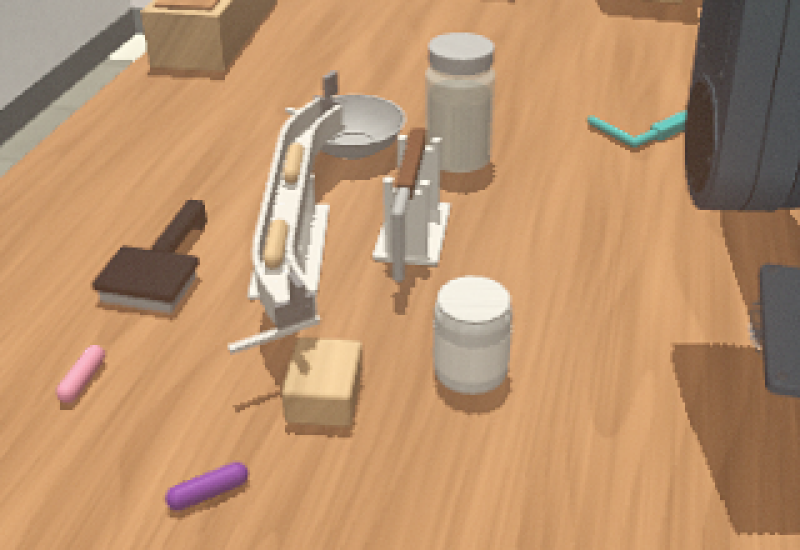

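```bash
cat > fit.py <<'E'
from h import *
from scipy.optimize import least_squares
im=cv2.imread("pics/top0.png"); d=np.load("top0.npy"); H,W=d.shape
u,v=np.meshgrid(np.arange(W),np.arange(H)); P=atdepth("top",np.c_[u.ravel(),v.ravel()],d.ravel()).reshape(H,W,3)
def cl():
    s=[(0,y) for y in range(0,101)]
    s+=[(-120+120*np.cos(a),100+120*np.sin(a)) for a in np.radians(np.arange(0.5,30.1,.5))]
    e=np.array(s[-1]); s+=[tuple(e+k*np.array([-.5,.866])) for k in range(1,31)]
    s=np.array(s); return np.r_[(s*[1,-1])[::-1],s[1:]]
C=cl()
if __name__=="__main__":
    t=P[d>0]; print("table z med",np.median(t[np.abs(t[:,2])<15][:,2]))
    reg=(u>185)&(u<365)&(v>125)&(v<190)&(d>0)
    wall=reg&(P[...,2]>80)&(P[...,2]<92); Q=P[wall]
    print(len(Q),Q[:,2].std(),np.percentile(Q[:,2],[10,50,90]))
    from scipy.spatial import cKDTree
    T=np.gradient(C,axis=0);T/=np.linalg.norm(T,axis=1)[:,None];N=np.c_[-T[:,1],T[:,0]]
    tr=cKDTree(np.r_[C+16*N,C-16*N])
    def f(p):
        c,s=np.cos(p[2]),np.sin(p[2]); L=(Q[:,:2]-p[:2])@np.array([[c,-s],[s,c]])
        return tr.query(L)[0]
    g=onz("top",[[272,152],[202,176],[345,146]],60); 
    yaw0=np.arctan2(*(np.array([-1,1])*(g[1]-g[2])[:2])); print(g.round(1),np.degrees(yaw0))
    r=min((least_squares(f,[*g[0,:2]+[dx,0],yaw0],loss='soft_l1') for dx in(-8,0,8)),key=lambda r:r.cost)
    p=r.x;c,s=np.cos(p[2]),np.sin(p[2]);M=np.array([[c,-s],[s,c]])
    print("gutter",p[:2].round(1),np.degrees(p[2]).round(2),"res",np.median(f(p)),np.percentile(f(p),90))
    np.save("g.npy",p)
    for n,l in dict(mouthR=(-31,-186),mouthL=(-31,186)).items(): print(n,(M@l+p[:2]).round(1))
    tab=(u>335)&(u<370)&(v>115)&(v<160)&(P[...,2]>100)&(P[...,2]<125)
    q=(P[tab][:,:2]-p[:2])@M; print("tabR gutter frame",len(q),q.mean(0).round(1),np.median(P[tab][:,2]))
    hsv=cv2.cvtColor(im,cv2.COLOR_BGR2HSV)
    hd=(u>255)&(u<330)&(v>180)&(v<215)&(P[...,2]>90)&(P[...,2]<115)
    hq=P[hd]; dark=im[hd].max(1)<110; print("pickpix",len(hq),dark.sum(),np.median(hq[:,2]))
    for nm,k in(("handle",dark),("all",hd[hd])):
        rr=cv2.minAreaRect(hq[k][:,:2].astype(np.float32)); print(nm,rr,hq[k][:,:2].mean(0).round(1))
    for nm,uv,z in(("bowl",(358,154),0),("can",(362,206),0),("tin",(218,244),0),("rest",(292,199),0),("tip",(252,202),13.5),("pick",(295,195),95),("stA",(297,143),70),("stB",(234,158),70)): print(nm,onz("top",[uv],z)[0].round(1))
    for nm,uv,z in(("rest",(274,222),0),("tip",(269,243),13.5),("pick",(273,194),95),("bowl",(248,185),0),("can",(293,191),0),("gut",(228,233),0),("mid",(225,210),60),("tabR",(239,165),101)): print("S",nm,onz("side",[uv],z)[0].round(1))
    for nm,b,zlo,zhi in(("can",(345,400,180,225),145,160),):
        m=(u>b[0])&(u<b[1])&(v>b[2])&(v<b[3])&(P[...,2]>zlo)&(P[...,2]<zhi); print(nm,P[m].mean(0).round(1),m.sum())
    o=im.copy()
    pts=[np.r_[M@l+p[:2],86] for l in np.r_[C+13.5*N,C-13.5*N,C+18.5*N,C-18.5*N]]
    o=cv2.resize(o[85:285,120:440],(800,500),interpolation=0)
    for x in (proj("top",pts)-[119.5,84.5])*2.5: cv2.circle(o,tuple(int(round(a)) for a in x),0,(0,0,255),-1)
    cv2.imwrite("pics/ov.png",o)
E
python3 fit.py
```

```text
table z med 1.3210093292977945
982 2.9411067332908796 [81.4680201  86.05405271 89.6344633 ]
[[ 587.1  -12.5   60. ]
 [ 527.   161.1   60. ]
 [ 602.1 -193.8   60. ]] 11.95707652602868
gutter [591.8  -5.7] 14.06 res 1.845849122529036 12.571343905593423
mouthR [ 607.  -193.7]
mouthL [516.6 167.2]
tabR gutter frame 46 [ -32.8 -200.2] 116.44660776684589
pickpix 529 375 104.69819340856179
handle ((470.28265380859375, -49.230934143066406), (17.965421676635742, 150.80892944335938), 6.818459510803223) [471.  -62.9]
all ((470.9314270019531, -50.276763916015625), (46.22416305541992, 152.5969696044922), 5.07236909866333) [470.7 -56.4]
bowl [ 591.2 -235.1    0. ]
can [ 455.9 -245.     0. ]
tin [356.8 127.8   0. ]
rest [473.8 -63.7   0. ]
tip [465.1  39.4  13.5]
pick [477.7 -68.8  95. ]
stA [607.9 -74.3  70. ]
stB [570.6  80.9  70. ]
S rest [474.2 -74.7   0. ]
S tip [458.3  37.4  13.5]
S pick [474.8 -67.2  95. ]
S bowl [ 608.6 -257.3    0. ]
S can [ 459.  -255.9    0. ]
S gut [580.8   5.9   0. ]
S mid [591.8 -12.8  60. ]
S tabR [ 613.2 -196.1  101. ]
can [ 459.1 -248.7  152.9] 912
```

View pics/ov.png

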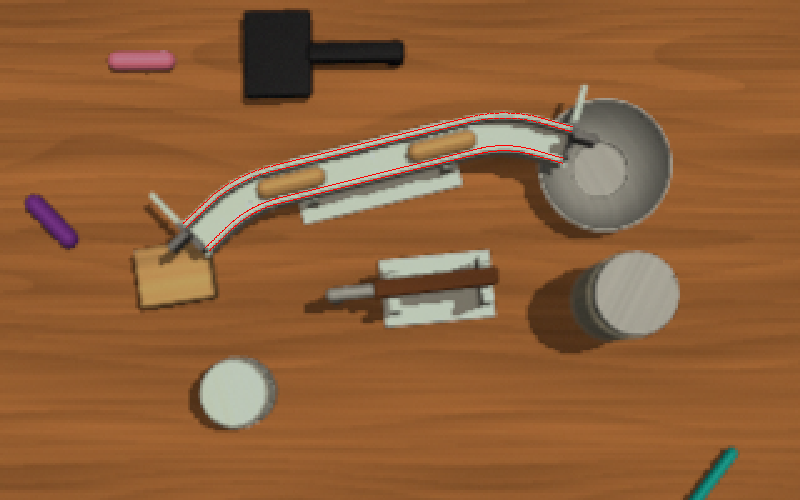

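```bash
cat >> h.py <<'E'
G=lambda : np.load("g.npy")
def g2w(l):
    p=G();c,s=np.cos(p[2]),np.sin(p[2]);return np.atleast_2d(l)@np.array([[c,s],[-s,c]])+p[:2]
E
python3 - <<'E'
from fit import *
hd=(u>250)&(u<330)&(v>180)&(v<215)
b,g,r=[im[...,i].astype(int) for i in range(3)]
# handle: dark red-brown, high in cloud
m=hd&(r<115)&(r-b>25)&(P[...,2]>97)
n,lab,st,ce=cv2.connectedComponentsWithStats(m.astype(np.uint8)); k=1+st[1:,4].argmax(); print(st[k])
vv,uu=np.nonzero(lab==k); q=onz("top",np.c_[uu,vv],105)[:,:2]; rr=cv2.minAreaRect(q.astype(np.float32)); print("handle",rr,q.mean(0))
s=hd&(b>100)&(abs(r-b)<50)&(P[...,2]>90)&(u<272); vv,uu=np.nonzero(s); q=onz("top",np.c_[uu,vv],101.5)[:,:2]; print("shank",len(q),q.mean(0),cv2.minAreaRect(q.astype(np.float32)), q[:,1].max())
print("ends",onz("top",[[120+375/2.5,85+288/2.5],[120+497/2.5,85+276/2.5]],105))
print("tip far end of shank",onz("top",[[120+327/2.5,85+296/2.5]],101.5))
# rest base outline z=8
w=(u>265)&(u<322)&(v>180)&(v<220)&(b>120)&(P[...,2]<30)&(P[...,2]>0); vv,uu=np.nonzero(w); print("rest",cv2.minAreaRect(onz("top",np.c_[uu,vv],8)[:,:2].astype(np.float32)))
# sticks
hsv=cv2.cvtColor(im,cv2.COLOR_BGR2HSV)
for nm,bx in(("A",(280,315,132,152)),("B",(218,255,148,168))):
    s=(u>bx[0])&(u<bx[1])&(v>bx[2])&(v<bx[3])&(r-b>45); vv,uu=np.nonzero(s); q=onz("top",np.c_[uu,vv],72)[:,:2]
    p=G();c,s_=np.cos(p[2]),np.sin(p[2]); L=(q-p[:2])@np.array([[c,-s_],[s_,c]]); print(nm,L.mean(0).round(1),np.percentile(L[:,1],[1,99]).round(1))
bw=(u>330)&(u<395)&(v>120)&(v<180)&(abs(r-b)<40)&(P[...,2]>30)&(P[...,2]<55); vv,uu=np.nonzero(bw); print("bowl",cv2.minEnclosingCircle(onz("top",np.c_[uu,vv],42)[:,:2].astype(np.float32)))
print(g2w([[-31,-186],[0,0]]))
E
```

```text
[269 191  51  13 358]
handle ((471.9305725097656, -66.03067779541016), (17.854698181152344, 119.41268157958984), 6.613250255584717) [471.6222241  -66.39341342]
shank 66 [462.174222    15.57670435] ((461.9652099609375, 16.286203384399414), (8.74194049835205, 41.52267837524414), 6.439139366149902) 36.741457575930035
ends [[ 464.51079164   -8.8479827   105.        ]
 [ 476.15921408 -125.33727638  105.        ]]
tip far end of shank [[456.96534584  37.19886729 101.5       ]]
rest ((471.5441589355469, -69.13839721679688), (69.1961441040039, 114.32621765136719), 5.627297401428223)
A [  0.4 -69.5] [-106.3  -36.3]
B [ 4.5 88.7] [ 52.4 120.5]
bowl ((594.825927734375, -237.50885009765625), 66.9478759765625)
[[ 606.95742358 -193.66401412]
 [ 591.82880304   -5.70624003]]
```

```bash
python3 - <<'E'
from h import *
a=cv2.imread("pics/top0.png")[115:155,330:375]; a=cv2.resize(a,None,fx=12,fy=12,interpolation=0)
m=g2w([[-31,-186]])[0]; e=np.array([-.2746,-.9616]);o=np.array([.9616,-.2746])
def dr(a,pts,z,col):
    x=((proj("top",[[*p,z] for p in pts])-[329.5,114.5])*12).astype(int); cv2.polylines(a,[x],True,col,1)
c=m+13*e
dr(a,[c+12*e+4*o,c+12*e-4*o,c-12*e-4*o,c-12*e+4*o],116,(0,0,255))
dr(a,[m+18*o,m-18*o,m-18*o+5*e,m+18*o+5*e],86,(255,0,0))
cv2.imwrite("pics/tab.png",a); cv2.imwrite("pics/tab2.png",cv2.resize(cv2.imread("pics/side0.png")[135:215,215:265],None,fx=7,fy=7,interpolation=2))
E
```

```text
(no output)
```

View pics/tab.png

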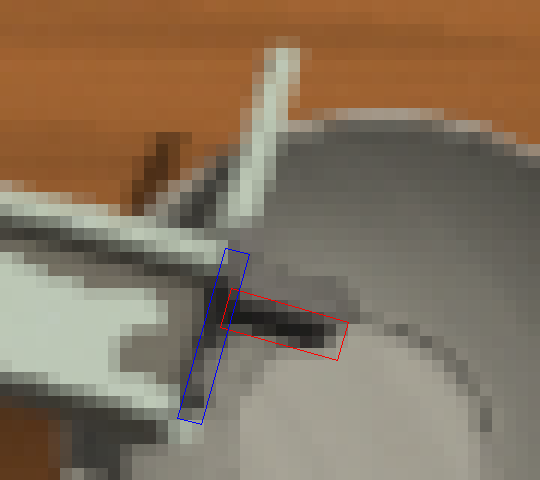

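View pics/tab2.png

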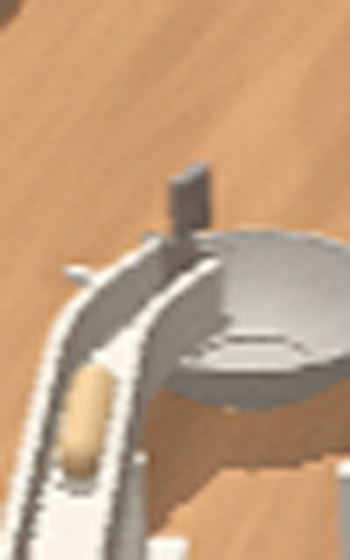

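Emit:
{"name": "servo_tool", "arguments": {
  "moves": [
    {"rz": -0.19,"hand": 1},
    {"rz": -0.19,"hand": 1},
    {"rz": -0.19,"hand": 1},
    {"rz": -0.19,"hand": 1},
    {"rz": -0.19,"hand": 1},
    {"rz": -0.19,"hand": 1},
    {"rz": -0.19,"hand": 1},
    {"rz": -0.19,"hand": 1}
  ]
}}

```text
invalid input at $.moves[0]: expected keys rx, ry, rz, tx, ty, tz, hand
```

Emit:
{"name": "servo_tool", "arguments": {
  "moves": [
    {"rz": -0.19,"hand": 1},
    {"rz": -0.006,"hand": 1}
  ]
}}

```text
invalid input at $.moves[0]: expected keys rx, ry, rz, tx, ty, tz, hand
```

```bash
cat >> h.py <<'E'
from scipy.spatial.transform import Rotation as Ro
def plan(wps,step=40,start=None):
    """wps: TCP world targets; prints tool-frame shift rows from current commanded/measured pose"""
    s=state(); R=Ro.from_euler('xyz',s['orientation'],degrees=True).as_matrix()
    p=np.array(s['eef_pos'] if start is None else start,float); print("at",p.round(1),s['orientation'].round(2),"clk",round(s['clock'],2))
    for w in wps:
        w=np.array(w,float); dv=R.T@(w-p)/50; n=max(1,int(np.ceil(np.linalg.norm(w-p)/step-1e-6)))
        print(w.round(1),"tot",dv.round(3),n,"x",dv.round(4)/n); p=w
E
python3 -c "
from h import *
plan([(471.9,-66.2,200),(471.9,-66.2,90)],36)"
```

```text
at [ 174.5 -495.2  245.3] [-180.      0.     19.41] clk 1.6
[471.9 -66.2 200. ] tot [ 8.462 -6.114  0.906] 15 x [ 0.56413333 -0.40762667  0.0604    ]
[471.9 -66.2  90. ] tot [0.  0.  2.2] 4 x [0.   0.   0.55]
```

Emit:
{"name": "servo_tool", "arguments": {
  "moves": [
    {"rx": 0,"ry": 0,"rz": -0.19,"tx": 0,"ty": 0,"tz": 0,"hand": 1},
    {"rx": 0,"ry": 0,"rz": -0.19,"tx": 0,"ty": 0,"tz": 0,"hand": 1},
    {"rx": 0,"ry": 0,"rz": -0.19,"tx": 0,"ty": 0,"tz": 0,"hand": 1},
    {"rx": 0,"ry": 0,"rz": -0.19,"tx": 0,"ty": 0,"tz": 0,"hand": 1},
    {"rx": 0,"ry": 0,"rz": -0.19,"tx": 0,"ty": 0,"tz": 0,"hand": 1},
    {"rx": 0,"ry": 0,"rz": -0.19,"tx": 0,"ty": 0,"tz": 0,"hand": 1},
    {"rx": 0,"ry": 0,"rz": -0.19,"tx": 0,"ty": 0,"tz": 0,"hand": 1},
    {"rx": 0,"ry": 0,"rz": -0.19,"tx": 0,"ty": 0,"tz": 0,"hand": 1}
  ]
}}

```text
clock: 2.4
eef_pos: [174.5, -495.2, 245.3]
orientation: [180.0, 0.0, 88.2]
force: [0.2, -0.5, 0.0]
opening: 0.999
gripper_force: 0.0
```

Emit:
{"name": "servo_tool", "arguments": {
  "moves": [
    {"rx": 0,"ry": 0,"rz": -0.19,"tx": 0,"ty": 0,"tz": 0,"hand": 1},
    {"rx": 0,"ry": 0,"rz": -0.006,"tx": 0,"ty": 0,"tz": 0,"hand": 1},
    {"rx": 0,"ry": 0,"rz": 0,"tx": 0,"ty": 0,"tz": 0,"hand": 1}
  ]
}}

```text
clock: 2.7
eef_pos: [174.5, -495.2, 245.3]
orientation: [180.0, 0.0, 96.5]
force: [0.3, 0.1, 0.4]
opening: 1.002
gripper_force: 0.0
```

```bash
python3 -c "
from h import *
plan([(471.9,-66.2,200),(471.9,-66.2,90)],36)"
```

```text
at [ 174.5 -495.2  245.3] [180.     0.    96.46] clk 2.7
[471.9 -66.2 200. ] tot [7.855 6.876 0.906] 15 x [0.52369333 0.45840667 0.06042667]
[471.9 -66.2  90. ] tot [ 0.  -0.   2.2] 4 x [ 0.   -0.    0.55]
```

Emit:
{"name": "servo_tool", "arguments": {
  "moves": [
    {"rx": 0,"ry": 0,"rz": 0,"tx": 0.52,"ty": 0.46,"tz": 0,"hand": 1},
    {"rx": 0,"ry": 0,"rz": 0,"tx": 0.52,"ty": 0.46,"tz": 0,"hand": 1},
    {"rx": 0,"ry": 0,"rz": 0,"tx": 0.52,"ty": 0.46,"tz": 0,"hand": 1},
    {"rx": 0,"ry": 0,"rz": 0,"tx": 0.52,"ty": 0.46,"tz": 0,"hand": 1},
    {"rx": 0,"ry": 0,"rz": 0,"tx": 0.52,"ty": 0.46,"tz": 0,"hand": 1},
    {"rx": 0,"ry": 0,"rz": 0,"tx": 0.52,"ty": 0.46,"tz": 0,"hand": 1},
    {"rx": 0,"ry": 0,"rz": 0,"tx": 0.52,"ty": 0.46,"tz": 0,"hand": 1},
    {"rx": 0,"ry": 0,"rz": 0,"tx": 0.52,"ty": 0.46,"tz": 0,"hand": 1}
  ]
}}

```text
clock: 3.5
eef_pos: [333.9, -266.1, 245.5]
orientation: [180.0, 0.0, 96.5]
force: [0.2, -0.5, -0.3]
opening: 0.998
gripper_force: 0.0
```

Emit:
{"name": "servo_tool", "arguments": {
  "moves": [
    {"rx": 0,"ry": 0,"rz": 0,"tx": 0.52,"ty": 0.46,"tz": 0,"hand": 1},
    {"rx": 0,"ry": 0,"rz": 0,"tx": 0.52,"ty": 0.46,"tz": 0,"hand": 1},
    {"rx": 0,"ry": 0,"rz": 0,"tx": 0.52,"ty": 0.46,"tz": 0,"hand": 1},
    {"rx": 0,"ry": 0,"rz": 0,"tx": 0.52,"ty": 0.46,"tz": 0.1,"hand": 1},
    {"rx": 0,"ry": 0,"rz": 0,"tx": 0.52,"ty": 0.46,"tz": 0.2,"hand": 1},
    {"rx": 0,"ry": 0,"rz": 0,"tx": 0.52,"ty": 0.46,"tz": 0.3,"hand": 1},
    {"rx": 0,"ry": 0,"rz": 0,"tx": 0.52,"ty": 0.46,"tz": 0.3,"hand": 1},
    {"rx": 0,"ry": 0,"rz": 0,"tx": 0,"ty": 0,"tz": 0,"hand": 1}
  ]
}}

```text
clock: 4.3
eef_pos: [472.3, -64.5, 197.7]
orientation: [-179.8, -0.2, 96.8]
force: [-1.0, -0.1, -0.1]
opening: 0.999
gripper_force: 0.0
```

```bash
python3 -c "
from h import *
plan([(471.9,-66.2,90)],36)"
```

```text
at [472.3 -64.5 197.7] [-179.82   -0.18   96.79] clk 4.3
[471.9 -66.2  90. ] tot [-0.039 -0.005  2.153] 3 x [-0.01303333 -0.0017      0.71783333]
```

Emit:
{"name": "servo_tool", "arguments": {
  "moves": [
    {"rx": 0,"ry": 0,"rz": 0,"tx": -0.03,"ty": 0,"tz": 0.5,"hand": 1},
    {"rx": 0,"ry": 0,"rz": 0,"tx": 0,"ty": 0,"tz": 0.5,"hand": 1},
    {"rx": 0,"ry": 0,"rz": 0,"tx": 0,"ty": 0,"tz": 0.5,"hand": 1},
    {"rx": 0,"ry": 0,"rz": 0,"tx": 0,"ty": 0,"tz": 0.4,"hand": 1},
    {"rx": 0,"ry": 0,"rz": 0,"tx": 0,"ty": 0,"tz": 0.25,"hand": 1},
    {"rx": 0,"ry": 0,"rz": 0,"tx": 0,"ty": 0,"tz": 0,"hand": 1}
  ]
}}

```text
clock: 4.9
eef_pos: [470.7, -69.5, 91.0]
orientation: [-179.8, -0.1, 96.5]
force: [0.2, 0.0, -0.2]
opening: 0.999
gripper_force: 0.0
```

```bash
python3 -c "
from h import *
plan([(471.9,-66.2,90)],36)"
```

```text
at [470.7 -69.5  91. ] [-1.7979e+02 -7.0000e-02  9.6540e+01] clk 4.9
[471.9 -66.2  90. ] tot [0.062 0.032 0.021] 1 x [0.0617 0.0323 0.0208]
```

Emit:
{"name": "servo_tool", "arguments": {
  "moves": [
    {"rx": 0,"ry": 0,"rz": 0,"tx": 0.06,"ty": 0.03,"tz": 0.02,"hand": 1},
    {"rx": 0,"ry": 0,"rz": 0,"tx": 0,"ty": 0,"tz": 0,"hand": 1},
    {"rx": 0,"ry": 0,"rz": 0,"tx": 0,"ty": 0,"tz": 0,"hand": -1},
    {"rx": 0,"ry": 0,"rz": 0,"tx": 0,"ty": 0,"tz": 0,"hand": -1},
    {"rx": 0,"ry": 0,"rz": 0,"tx": 0,"ty": 0,"tz": 0,"hand": -1},
    {"rx": 0,"ry": 0,"rz": 0,"tx": 0,"ty": 0,"tz": 0,"hand": -1},
    {"rx": 0,"ry": 0,"rz": 0,"tx": 0,"ty": 0,"tz": 0,"hand": -1},
    {"rx": 0,"ry": 0,"rz": 0,"tx": 0,"ty": 0,"tz": 0,"hand": -1}
  ]
}}

```text
clock: 5.7
eef_pos: [473.7, -66.3, 92.1]
orientation: [180.0, 0.0, 96.6]
force: [0.2, -0.1, 0.9]
opening: 0.202
gripper_force: 59.0
```

Emit:
{"name": "servo_tool", "arguments": {
  "moves": [
    {"rx": 0,"ry": 0,"rz": 0,"tx": 0,"ty": 0,"tz": 0,"hand": -1},
    {"rx": 0,"ry": 0,"rz": 0,"tx": 0,"ty": 0,"tz": 0,"hand": -1}
  ]
}}

```text
clock: 5.9
eef_pos: [473.7, -66.4, 92.1]
orientation: [180.0, 0.0, 96.6]
force: [-0.1, -0.3, 1.9]
opening: 0.198
gripper_force: 59.0
```

```bash
python3 -c "
from h import *
plan([(471.9,-66.2,90)],36);print(state()['force'],state()['opening'],state()['gripper_force'])"
```

```text
at [473.7 -66.4  92.1] [1.7996e+02 2.0000e-02 9.6630e+01] clk 5.9
[471.9 -66.2  90. ] tot [ 0.008 -0.035  0.042] 1 x [ 0.0075 -0.0355  0.0424]
[-0.14185815 -0.31429938  1.93860801] 0.1980844854752383 59.037898778915405
```

Emit:
{"name": "servo_tool", "arguments": {
  "moves": [
    {"rx": 0,"ry": 0,"rz": 0,"tx": 0,"ty": 0,"tz": -0.1,"hand": -1},
    {"rx": 0,"ry": 0,"rz": 0,"tx": 0,"ty": 0,"tz": -0.3,"hand": -1},
    {"rx": 0,"ry": 0,"rz": 0,"tx": 0,"ty": 0,"tz": -0.5,"hand": -1},
    {"rx": 0,"ry": 0,"rz": 0,"tx": 0,"ty": 0,"tz": -0.5,"hand": -1},
    {"rx": 0,"ry": 0,"rz": 0,"tx": 0,"ty": 0,"tz": -0.5,"hand": -1},
    {"rx": 0,"ry": 0,"rz": 0,"tx": 0,"ty": 0,"tz": -0.4,"hand": -1},
    {"rx": 0,"ry": 0,"rz": 0,"tx": 0,"ty": 0,"tz": -0.2,"hand": -1},
    {"rx": 0,"ry": 0,"rz": 0,"tx": 0,"ty": 0,"tz": 0,"hand": -1}
  ]
}}

```text
clock: 6.7
eef_pos: [474.2, -66.5, 218.1]
orientation: [179.9, 0.1, 96.6]
force: [0.2, 0.5, -2.5]
opening: 0.199
gripper_force: 58.6
```

Emit:
{"name": "servo_tool", "arguments": {
  "moves": [
    {"rx": 0,"ry": 0,"rz": 0.1,"tx": 0,"ty": 0,"tz": 0,"hand": -1},
    {"rx": 0,"ry": 0,"rz": 0.15,"tx": 0,"ty": 0,"tz": 0,"hand": -1},
    {"rx": 0,"ry": 0,"rz": 0.15,"tx": 0,"ty": 0,"tz": 0,"hand": -1},
    {"rx": 0,"ry": 0,"rz": 0.15,"tx": 0,"ty": 0,"tz": 0,"hand": -1},
    {"rx": 0,"ry": 0,"rz": 0.15,"tx": 0,"ty": 0,"tz": 0,"hand": -1},
    {"rx": 0,"ry": 0,"rz": 0.11,"tx": 0,"ty": 0,"tz": 0,"hand": -1},
    {"rx": 0,"ry": 0,"rz": 0,"tx": 0,"ty": 0,"tz": 0,"hand": -1}
  ]
}}

```text
clock: 7.4
eef_pos: [472.5, -66.0, 214.8]
orientation: [-179.8, 0.0, 60.2]
force: [0.0, 0.4, -1.1]
opening: 0.197
gripper_force: 58.6
```

```bash
cat >> h.py <<'E'
OFF=np.array([100.,0,78.6])  # tip in tool frame (tool z down)
def tipnow():
    s=state(); R=Ro.from_euler('xyz',s['orientation'],degrees=True).as_matrix(); return np.array(s['eef_pos'])+R@OFF
def planT(tips,step=40):  # tip targets
    s=state(); R=Ro.from_euler('xyz',s['orientation'],degrees=True).as_matrix(); plan([np.array(t)-R@OFF for t in tips],step); print("tip",tipnow().round(1))
E
python3 - <<'E'
from h import *
planT([(587.1,-199.5,140),(587.1,-199.5,96)])
t=tipnow()
for n in("side","top"):
    im,d=snapshot(n); l=landmark_of("pick_tip",n); print(n,[(np.round(x['xy'],1),x['score']) for x in l[:3]],proj(n,[t]))
    cv2.imwrite(f"pics/{n}1.png",im)
a=cv2.imread("pics/side1.png"); c=proj("side",[t])[0].astype(int); a=a[c[1]-60:c[1]+40,c[0]-60:c[0]+60]; cv2.imwrite("pics/s1c.png",cv2.resize(a,None,fx=5,fy=5,interpolation=2))
E
```

```text
at [472.5 -66.  214.8] [-1.798e+02  5.000e-02  6.019e+01] clk 7.4
[ 537.7 -286.3  218.7] tot [-3.176  3.321 -0.086] 6 x [-0.52938333  0.55358333 -0.01433333]
[ 537.7 -286.3  174.7] tot [0.001 0.003 0.88 ] 2 x [4.0e-04 1.5e-03 4.4e-01]
tip [521.9  20.9 136.1]
side [(array([243.3, 195. ]), 0.73), (array([345. , 177.4]), 0.69)] [[244.98744575 194.90534751]]
top [(array([412.1, 263.1]), 0.63), (array([258.3, 175.3]), 0.59), (array([215.2, 163.2]), 0.28)] [[257.02319078 174.81048247]]
```

View pics/s1c.png

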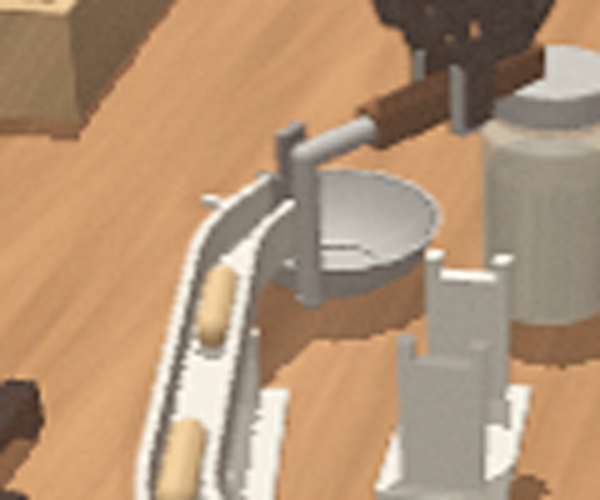

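Emit:
{"name": "servo_tool", "arguments": {
  "moves": [
    {"rx": 0,"ry": 0,"rz": 0,"tx": -0.3,"ty": 0.3,"tz": 0,"hand": -1},
    {"rx": 0,"ry": 0,"rz": 0,"tx": -0.5,"ty": 0.52,"tz": 0,"hand": -1},
    {"rx": 0,"ry": 0,"rz": 0,"tx": -0.5,"ty": 0.52,"tz": 0,"hand": -1},
    {"rx": 0,"ry": 0,"rz": 0,"tx": -0.5,"ty": 0.52,"tz": 0,"hand": -1},
    {"rx": 0,"ry": 0,"rz": 0,"tx": -0.5,"ty": 0.52,"tz": 0,"hand": -1},
    {"rx": 0,"ry": 0,"rz": 0,"tx": -0.5,"ty": 0.52,"tz": 0,"hand": -1},
    {"rx": 0,"ry": 0,"rz": 0,"tx": -0.38,"ty": 0.42,"tz": 0,"hand": -1},
    {"rx": 0,"ry": 0,"rz": 0,"tx": 0,"ty": 0,"tz": 0,"hand": -1}
  ]
}}

```text
clock: 8.4
eef_pos: [538.7, -290.4, 215.1]
orientation: [-180.0, 0.1, 60.0]
force: [-0.4, 0.4, -1.1]
opening: 0.202
gripper_force: 58.9
```

Emit:
{"name": "servo_tool", "arguments": {
  "moves": [
    {"rx": 0,"ry": 0,"rz": 0,"tx": 0,"ty": 0,"tz": 0,"hand": -1}
  ]
}}

```text
clock: 8.5
eef_pos: [538.1, -287.0, 216.0]
orientation: [-179.9, -0.0, 60.2]
force: [0.2, 0.3, -2.0]
opening: 0.204
gripper_force: 58.9
```

```bash
python3 - <<'E'
from h import *
planT([(587.1,-199.5,96),(634.7,-213.1,96)],5)
t=tipnow()
for n in("side","top"):
    im,d=snapshot(n); l=landmark_of("pick_tip",n); print(n,[(np.round(x['xy'],1),x['score']) for x in l[:3]],proj(n,[t]))
E
```

```text
at [ 538.1 -287.   216. ] [-1.799e+02 -3.000e-02  6.015e+01] clk 8.5
[ 537.4 -286.3  174.5] tot [ 0.005 -0.017  0.828] 9 x [ 0.00054444 -0.00192222  0.09203333]
[ 585.  -299.9  174.5] tot [ 0.238  0.961 -0.002] 10 x [ 0.02379  0.09611 -0.00016]
tip [ 587.8 -200.2  137.4]
side [(array([343.9, 176.2]), 0.68), (array([248.4, 154.6]), 0.63)] [[247.09946509 154.1727256 ]]
top [(array([349.4, 146.9]), 0.54)] [[351.9953949 146.6454953]]
```

Emit:
{"name": "servo_tool", "arguments": {
  "moves": [
    {"rx": 0,"ry": 0,"rz": 0,"tx": 0,"ty": 0,"tz": 0.2,"hand": -1},
    {"rx": 0,"ry": 0,"rz": 0,"tx": 0,"ty": 0,"tz": 0.3,"hand": -1},
    {"rx": 0,"ry": 0,"rz": 0,"tx": 0,"ty": 0,"tz": 0.22,"hand": -1},
    {"rx": 0,"ry": 0,"rz": 0,"tx": 0,"ty": 0,"tz": 0.1,"hand": -1},
    {"rx": 0,"ry": 0,"rz": 0,"tx": 0,"ty": 0,"tz": 0,"hand": -1}
  ]
}}

```text
clock: 9.2
eef_pos: [537.6, -286.0, 174.3]
orientation: [-179.8, -0.0, 60.2]
force: [0.0, 0.5, -1.3]
opening: 0.2
gripper_force: 58.9
```

```bash
python3 - <<'E'
from h import *
planT([(634.7,-213.1,96)],5); print(state()['force'])
im,d=snapshot("side"); c=proj("side",[tipnow()])[0].astype(int); a=im[c[1]-50:c[1]+50,c[0]-60:c[0]+60]; cv2.imwrite("pics/s2c.png",cv2.resize(a,None,fx=5,fy=5,interpolation=2))
E
```

```text
at [ 537.6 -286.   174.3] [-1.7984e+02 -1.0000e-02  6.0200e+01] clk 9.2
[ 585.2 -300.   174.6] tot [ 0.229  0.964 -0.009] 10 x [ 0.02295  0.09641 -0.00092]
tip [ 587.2 -199.1   95.7]
[ 0.0340286   0.45800594 -1.3484889 ]
```

View pics/s2c.png

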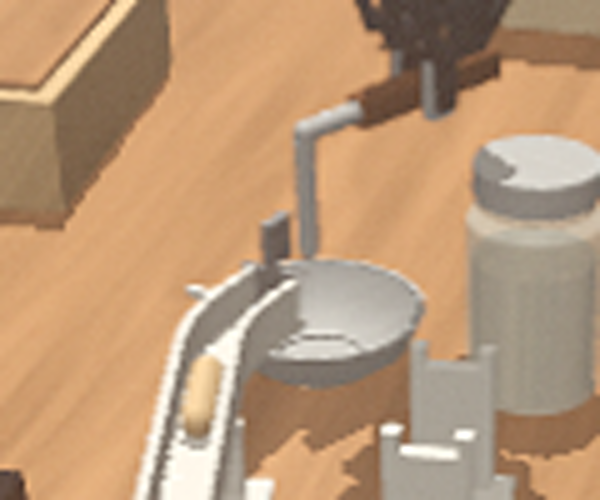

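Emit:
{"name": "servo_tool", "arguments": {
  "moves": [
    {"rx": 0,"ry": 0,"rz": 0,"tx": 0.02,"ty": 0.09,"tz": 0,"hand": -1},
    {"rx": 0,"ry": 0,"rz": 0,"tx": 0.023,"ty": 0.097,"tz": 0,"hand": -1},
    {"rx": 0,"ry": 0,"rz": 0,"tx": 0.023,"ty": 0.097,"tz": 0,"hand": -1},
    {"rx": 0,"ry": 0,"rz": 0,"tx": 0.023,"ty": 0.097,"tz": 0,"hand": -1},
    {"rx": 0,"ry": 0,"rz": 0,"tx": 0.023,"ty": 0.097,"tz": 0,"hand": -1},
    {"rx": 0,"ry": 0,"rz": 0,"tx": 0.023,"ty": 0.097,"tz": 0,"hand": -1},
    {"rx": 0,"ry": 0,"rz": 0,"tx": 0.023,"ty": 0.097,"tz": 0,"hand": -1},
    {"rx": 0,"ry": 0,"rz": 0,"tx": 0.023,"ty": 0.097,"tz": 0,"hand": -1}
  ]
}}

```text
clock: 10.05
eef_pos: [576.5, -298.0, 175.7]
orientation: [-180.0, -0.0, 60.2]
force: [-2.3, 0.8, 0.4]
opening: 0.2
gripper_force: 59.2
```

Emit:
{"name": "servo_tool", "arguments": {
  "moves": [
    {"rx": 0,"ry": 0,"rz": 0,"tx": 0.023,"ty": 0.097,"tz": 0,"hand": -1},
    {"rx": 0,"ry": 0,"rz": 0,"tx": 0.023,"ty": 0.097,"tz": 0,"hand": -1},
    {"rx": 0,"ry": 0,"rz": 0,"tx": 0,"ty": 0,"tz": 0,"hand": -1},
    {"rx": 0,"ry": 0,"rz": 0,"tx": 0,"ty": 0,"tz": 0,"hand": -1}
  ]
}}

```text
clock: 10.45
eef_pos: [586.5, -300.9, 175.6]
orientation: [179.9, -0.0, 60.2]
force: [-0.7, 0.7, -2.1]
opening: 0.198
gripper_force: 59.0
```

```bash
python3 - <<'E'
from h import *
planT([(634.7,-213.1,96)],5); print(state()['force'])
im,d=snapshot("side"); c=proj("side",[tipnow()])[0].astype(int); a=im[c[1]-50:c[1]+50,c[0]-60:c[0]+60]; cv2.imwrite("pics/s3c.png",cv2.resize(a,None,fx=5,fy=5,interpolation=2))
E
```

```text
at [ 586.5 -300.9  175.6] [ 1.7995e+02 -3.0000e-02  6.0170e+01] clk 10.45
[ 584.9 -299.8  174.5] tot [ 0.002 -0.039  0.022] 1 x [ 0.0018 -0.0387  0.0217]
tip [ 636.3 -214.1   97.1]
[-0.69452672  0.74462377 -2.13004824]
```

View pics/s3c.png

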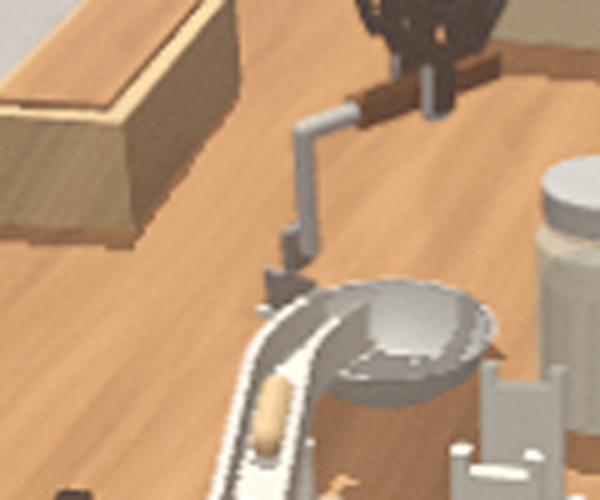

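Emit:
{"name": "servo_tool", "arguments": {
  "moves": [
    {"rx": 0,"ry": 0,"rz": 0,"tx": 0,"ty": -0.15,"tz": 0,"hand": -1},
    {"rx": 0,"ry": 0,"rz": 0,"tx": 0,"ty": -0.1,"tz": -0.1,"hand": -1},
    {"rx": 0,"ry": 0,"rz": 0,"tx": 0,"ty": 0,"tz": -0.3,"hand": -1},
    {"rx": 0,"ry": 0,"rz": 0,"tx": 0,"ty": 0,"tz": -0.3,"hand": -1},
    {"rx": 0,"ry": 0,"rz": 0,"tx": 0,"ty": 0,"tz": -0.1,"hand": -1},
    {"rx": 0,"ry": 0,"rz": 0,"tx": 0,"ty": 0,"tz": 0,"hand": -1}
  ]
}}

```text
clock: 11.1
eef_pos: [575.4, -295.0, 217.7]
orientation: [179.8, 0.0, 60.2]
force: [0.6, -0.7, -1.2]
opening: 0.198
gripper_force: 59.0
```

```bash
python3 - <<'E'
from h import *
w=g2w([[-8.7,145]])[0]; print(w); planT([(*w,137),(*w,64)],40)
E
```

```text
[548.15351628 132.83313822]
at [ 575.4 -295.   217.7] [1.798e+02 1.000e-02 6.017e+01] clk 11.1
[498.2  46.2 215.6] tot [ 5.152 -4.735  0.024] 9 x [ 0.57242222 -0.52608889  0.0027    ]
[498.2  46.2 142.6] tot [ 0.    -0.005  1.46 ] 2 x [ 1.50e-04 -2.55e-03  7.30e-01]
tip [ 625.4 -208.4  139.1]
```

Emit:
{"name": "servo_tool", "arguments": {
  "moves": [
    {"rx": 0,"ry": 0,"rz": 0,"tx": 0.32,"ty": -0.3,"tz": 0,"hand": -1},
    {"rx": 0,"ry": 0,"rz": 0,"tx": 0.57,"ty": -0.52,"tz": 0,"hand": -1},
    {"rx": 0,"ry": 0,"rz": 0,"tx": 0.57,"ty": -0.52,"tz": 0,"hand": -1},
    {"rx": 0,"ry": 0,"rz": 0,"tx": 0.57,"ty": -0.52,"tz": 0,"hand": -1},
    {"rx": 0,"ry": 0,"rz": 0,"tx": 0.57,"ty": -0.52,"tz": 0,"hand": -1},
    {"rx": 0,"ry": 0,"rz": 0,"tx": 0.57,"ty": -0.52,"tz": 0,"hand": -1},
    {"rx": 0,"ry": 0,"rz": 0,"tx": 0.57,"ty": -0.52,"tz": 0,"hand": -1},
    {"rx": 0,"ry": 0,"rz": 0,"tx": 0.57,"ty": -0.52,"tz": 0,"hand": -1}
  ]
}}

```text
clock: 11.9
eef_pos: [510.1, -8.2, 214.8]
orientation: [-179.9, 0.0, 60.2]
force: [1.0, -0.0, -2.1]
opening: 0.198
gripper_force: 59.0
```

Emit:
{"name": "servo_tool", "arguments": {
  "moves": [
    {"rx": 0,"ry": 0,"rz": 0,"tx": 0.57,"ty": -0.52,"tz": 0,"hand": -1},
    {"rx": 0,"ry": 0,"rz": 0,"tx": 0.27,"ty": -0.28,"tz": 0,"hand": -1},
    {"rx": 0,"ry": 0,"rz": 0,"tx": 0,"ty": 0,"tz": 0,"hand": -1},
    {"rx": 0,"ry": 0,"rz": 0,"tx": 0,"ty": 0,"tz": 0,"hand": -1}
  ]
}}

```text
clock: 12.3
eef_pos: [497.0, 46.7, 215.2]
orientation: [-180.0, 0.0, 60.2]
force: [0.4, -1.2, -0.1]
opening: 0.197
gripper_force: 59.1
```

```bash
python3 - <<'E'
from h import *
w=g2w([[-8.7,145]])[0]; planT([(*w,100),(*w,64)],40); t=tipnow()
for n in("side","top"):
    im,d=snapshot(n); l=landmark_of("pick_tip",n); print(n,[(np.round(x['xy'],1),x['score']) for x in l[:3]],proj(n,[t]))
    cv2.imwrite(f"pics/{n}4.png",im)
c=proj("top",[t])[0].astype(int); b=im[c[1]-40:c[1]+40,c[0]-30:c[0]+50]
im=cv2.imread("pics/side4.png");c=proj("side",[t])[0].astype(int); a=im[c[1]-40:c[1]+40,c[0]-40:c[0]+40]; cv2.imwrite("pics/s4c.png",cv2.resize(np.hstack([a,b]),None,fx=5,fy=5,interpolation=2))
E
```

```text
at [497.   46.7 215.2] [-1.7999e+02  5.0000e-02  6.0240e+01] clk 12.3
[498.6  46.1 178.7] tot [0.005 0.032 0.73 ] 1 x [0.0051 0.0323 0.7303]
[498.6  46.1 142.7] tot [0.001 0.    0.72 ] 1 x [6.0e-04 1.0e-04 7.2e-01]
tip [546.6 133.4 136.5]
side [(array([222. , 218.6]), 0.89), (array([344.8, 174.7]), 0.55)] [[218.4671487  218.69438108]]
top [(array([413.2, 263.9]), 0.83)] [[208.77063423 164.14669026]]
```

View pics/s4c.png

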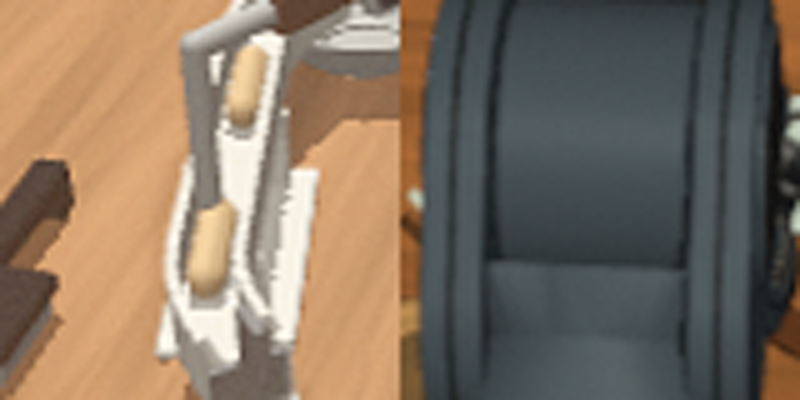

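```bash
python3 - <<'E'
from fit import *
from scipy.spatial import cKDTree
T=np.gradient(C,axis=0);T/=np.linalg.norm(T,axis=1)[:,None];N=np.c_[-T[:,1],T[:,0]]
tr=cKDTree(np.r_[C+16*N,C-16*N]); tr0=cKDTree(C); p0=G()
for n in("top","side"):
    dd=np.load(n+"0.npy"); im=cv2.imread(f"pics/{n}0.png").astype(int)
    X=atdepth(n,np.c_[u.ravel(),v.ravel()],dd.ravel()).reshape(H,W,3)
    c,s=np.cos(p0[2]),np.sin(p0[2]); L0=(X[...,:2]-p0[:2])@np.array([[c,-s],[s,c]])
    near=tr0.query(L0.reshape(-1,2))[0].reshape(H,W)<28
    ok=(dd>0)&near&(abs(L0[...,1])<180); white=(abs(im[...,2]-im[...,0])<45)&(im[...,0]>90)
    w=ok&white&(X[...,2]>82)&(X[...,2]<91); Q=X[w]; fl=X[ok&white&(X[...,2]>52)&(X[...,2]<68)]
    def f(p):
        c,s=np.cos(p[2]),np.sin(p[2]); return tr.query((Q[:,:2]-p[:2])@np.array([[c,-s],[s,c]]))[0]
    r=min((least_squares(f,p0+[a,b,0],loss='soft_l1') for a in(-5,0,5) for b in(-5,0,5)),key=lambda r:r.cost)
    print(n,len(Q),r.x[:2].round(1),np.degrees(r.x[2]).round(2),"res",np.percentile(f(r.x),[50,90]).round(1),"wall z",np.median(Q[:,2]).round(1),"floor z",np.median(fl[:,2]).round(1))
E
```

```text
top 658 [591.6  -4.7] 14.19 res [1.4 2.6] wall z 86.7 floor z 61.1
side 369 [590.1  -7.3] 13.98 res [1.6 2.7] wall z 84.6 floor z 59.1
```

Emit:
{"name": "servo_tool", "arguments": {
  "moves": [
    {"rx": 0,"ry": 0,"rz": 0,"tx": 0.005,"ty": 0.03,"tz": 0.2,"hand": -1},
    {"rx": 0,"ry": 0,"rz": 0,"tx": 0,"ty": 0,"tz": 0.3,"hand": -1},
    {"rx": 0,"ry": 0,"rz": 0,"tx": 0,"ty": 0,"tz": 0.2,"hand": -1},
    {"rx": 0,"ry": 0,"rz": 0,"tx": 0,"ty": 0,"tz": 0.1,"hand": -1},
    {"rx": 0,"ry": 0,"rz": 0,"tx": 0,"ty": 0,"tz": 0.1,"hand": -1},
    {"rx": 0,"ry": 0,"rz": 0,"tx": 0,"ty": 0,"tz": 0.08,"hand": -1},
    {"rx": 0,"ry": 0,"rz": 0,"tx": 0,"ty": 0,"tz": 0.08,"hand": -1},
    {"rx": 0,"ry": 0,"rz": 0,"tx": 0,"ty": 0,"tz": 0.04,"hand": -1}
  ]
}}

```text
clock: 13.3
eef_pos: [498.9, 46.2, 160.7]
orientation: [180.0, -0.0, 60.2]
force: [0.2, -0.9, -1.7]
opening: 0.199
gripper_force: 59.1
```

Emit:
{"name": "servo_tool", "arguments": {
  "moves": [
    {"rx": 0,"ry": 0,"rz": 0,"tx": 0,"ty": 0,"tz": 0,"hand": -1}
  ]
}}

```text
clock: 13.4
eef_pos: [498.8, 46.1, 160.7]
orientation: [-180.0, 0.0, 60.2]
force: [0.0, -0.1, -1.3]
opening: 0.198
gripper_force: 59.1
```

```bash
python3 - <<'E'
from h import *
w=g2w([[-8.7,145]])[0]; planT([(*w,80),(*w,64)],40); t=tipnow(); print(state()['force'])
n="side";im,d=snapshot(n); l=landmark_of("pick_tip",n); print(n,[(np.round(x['xy'],1),x['score']) for x in l[:3]],proj(n,[t]))
E
```

```text
at [498.8  46.1 160.7] [-179.99    0.     60.19] clk 13.4
[498.4  46.1 158.6] tot [-0.004 -0.005  0.042] 1 x [-0.0043 -0.0046  0.0416]
[498.4  46.1 142.6] tot [0.   0.   0.32] 1 x [0.   0.   0.32]
tip [548.5 132.9  82.1]
[ 0.0467025  -0.08074841 -1.31434785]
side [(array([222.8, 237.1]), 0.83), (array([345.3, 174.1]), 0.52)] [[219.7389365 238.130556 ]]
```

Emit:
{"name": "servo_tool", "arguments": {
  "moves": [
    {"rx": 0,"ry": 0,"rz": 0,"tx": 0,"ty": 0,"tz": 0.08,"hand": -1},
    {"rx": 0,"ry": 0,"rz": 0,"tx": 0,"ty": 0,"tz": 0.08,"hand": -1},
    {"rx": 0,"ry": 0,"rz": 0,"tx": 0,"ty": 0,"tz": 0.08,"hand": -1},
    {"rx": 0,"ry": 0,"rz": 0,"tx": 0,"ty": 0,"tz": 0.08,"hand": -1},
    {"rx": 0,"ry": 0,"rz": 0,"tx": 0,"ty": 0,"tz": 0.03,"hand": -1},
    {"rx": 0,"ry": 0,"rz": 0,"tx": 0,"ty": 0,"tz": 0,"hand": -1}
  ]
}}

```text
clock: 14.1
eef_pos: [498.5, 46.1, 142.8]
orientation: [-180.0, 0.0, 60.2]
force: [-0.3, 0.5, -1.3]
opening: 0.195
gripper_force: 59.1
```

```bash
cat > sweep.py <<'E'
from h import *
def arc(a,sg): a=np.radians(a); return (-120+120*np.cos(a),sg*(100+120*np.sin(a)))
W=[arc(22,1),arc(11,1),(0,100),(0,50),(0,0),(0,-50),(0,-100),arc(7.5,-1),arc(15,-1),arc(22.5,-1),arc(30,-1),(-31,-186),(-31-6,-186-10.4)]
if __name__=="__main__":
    print(state()['force']); t=tipnow(); p=G();c,s=np.cos(p[2]),np.sin(p[2]); l=(t[:2]-p[:2])@np.array([[c,-s],[s,c]]); print("tip in gutter",l.round(1))
    import sys; k=int(sys.argv[1]); planT([(*w,64) for w in g2w(W[k:])],5.5)
E
python3 sweep.py 1
```

```text
[-0.31927913  0.54598932 -1.3435379 ]
tip in gutter [ -8.7 145.1]
at [498.5  46.1 142.8] [-1.7995e+02  3.0000e-02  6.0190e+01] clk 14.1
[510.2  26.2 142.6] tot [-0.229  0.401  0.002] 5 x [-0.0458   0.08026  0.00046]
[517.9   4.5 142.6] tot [-0.3    0.349 -0.   ] 5 x [-5.990e-02  6.984e-02 -2.000e-05]
[530.  -44.  142.6] tot [-0.721  0.693 -0.   ] 10 x [-7.208e-02  6.931e-02 -2.000e-05]
[542.2 -92.5 142.6] tot [-0.721  0.693 -0.   ] 10 x [-7.208e-02  6.931e-02 -2.000e-05]
[ 554.3 -141.   142.6] tot [-0.721  0.693 -0.   ] 10 x [-7.208e-02  6.931e-02 -2.000e-05]
[ 566.5 -189.5  142.6] tot [-0.721  0.693 -0.   ] 10 x [-7.208e-02  6.931e-02 -2.000e-05]
[ 569.3 -204.9  142.6] tot [-0.24   0.202 -0.   ] 3 x [-8.00000000e-02  6.74333333e-02 -3.33333333e-05]
[ 570.1 -220.6  142.6] tot [-0.264  0.169 -0.   ] 3 x [-0.08813333  0.05643333 -0.        ]
[ 568.8 -236.2  142.6] tot [-0.284  0.133  0.   ] 3 x [-0.09473333  0.04443333  0.        ]
[ 565.5 -251.6  142.6] tot [-0.299  0.095  0.   ] 3 x [-9.97333333e-02  3.17000000e-02  3.33333333e-05]
[ 557.3 -280.4  142.6] tot [-0.582  0.145  0.   ] 6 x [-9.69500000e-02  2.42166667e-02  3.33333333e-05]
[ 554.  -292.   142.6] tot [-0.233  0.058  0.   ] 3 x [-7.77000000e-02  1.92333333e-02  3.33333333e-05]
tip [548.1 132.9  64.1]
```

Emit:
{"name": "servo_tool", "arguments": {
  "moves": [
    {"rx": 0,"ry": 0,"rz": 0,"tx": -0.046,"ty": 0.08,"tz": 0,"hand": -1},
    {"rx": 0,"ry": 0,"rz": 0,"tx": -0.046,"ty": 0.08,"tz": 0,"hand": -1},
    {"rx": 0,"ry": 0,"rz": 0,"tx": -0.046,"ty": 0.08,"tz": 0,"hand": -1},
    {"rx": 0,"ry": 0,"rz": 0,"tx": -0.046,"ty": 0.08,"tz": 0,"hand": -1},
    {"rx": 0,"ry": 0,"rz": 0,"tx": -0.046,"ty": 0.08,"tz": 0,"hand": -1},
    {"rx": 0,"ry": 0,"rz": 0,"tx": -0.06,"ty": 0.07,"tz": 0,"hand": -1},
    {"rx": 0,"ry": 0,"rz": 0,"tx": -0.06,"ty": 0.07,"tz": 0,"hand": -1},
    {"rx": 0,"ry": 0,"rz": 0,"tx": -0.06,"ty": 0.07,"tz": 0,"hand": -1}
  ]
}}

```text
clock: 14.9
eef_pos: [515.2, 12.8, 143.3]
orientation: [-180.0, -0.0, 60.2]
force: [0.0, 0.0, -1.2]
opening: 0.199
gripper_force: 59.1
```

Emit:
{"name": "servo_tool", "arguments": {
  "moves": [
    {"rx": 0,"ry": 0,"rz": 0,"tx": -0.06,"ty": 0.07,"tz": 0,"hand": -1},
    {"rx": 0,"ry": 0,"rz": 0,"tx": -0.06,"ty": 0.07,"tz": 0,"hand": -1},
    {"rx": 0,"ry": 0,"rz": 0,"tx": -0.072,"ty": 0.069,"tz": 0,"hand": -1},
    {"rx": 0,"ry": 0,"rz": 0,"tx": -0.072,"ty": 0.069,"tz": 0,"hand": -1},
    {"rx": 0,"ry": 0,"rz": 0,"tx": -0.072,"ty": 0.069,"tz": 0,"hand": -1},
    {"rx": 0,"ry": 0,"rz": 0,"tx": -0.072,"ty": 0.069,"tz": 0,"hand": -1}
  ]
}}

```text
clock: 15.5
eef_pos: [523.1, -15.3, 143.3]
orientation: [-180.0, 0.0, 60.2]
force: [-0.2, -0.4, -2.0]
opening: 0.199
gripper_force: 59.1
```

```bash
python3 sweep.py 4 | head -4
```

```text
[-0.20149848 -0.4340319  -2.01346582]
tip in gutter [ 0.3 79.5]
at [523.1 -15.3 143.3] [-180.      0.     60.18] clk 15.5
[542.1 -92.5 142.6] tot [-1.149  1.098  0.014] 15 x [-0.07660667  0.07318     0.00090667]
```

Emit:
{"name": "servo_tool", "arguments": {
  "moves": [
    {"rx": 0,"ry": 0,"rz": 0,"tx": -0.072,"ty": 0.069,"tz": 0.005,"hand": -1},
    {"rx": 0,"ry": 0,"rz": 0,"tx": -0.072,"ty": 0.069,"tz": 0.005,"hand": -1},
    {"rx": 0,"ry": 0,"rz": 0,"tx": -0.072,"ty": 0.069,"tz": 0,"hand": -1},
    {"rx": 0,"ry": 0,"rz": 0,"tx": -0.072,"ty": 0.069,"tz": 0,"hand": -1},
    {"rx": 0,"ry": 0,"rz": 0,"tx": -0.072,"ty": 0.069,"tz": 0,"hand": -1},
    {"rx": 0,"ry": 0,"rz": 0,"tx": -0.072,"ty": 0.069,"tz": 0,"hand": -1},
    {"rx": 0,"ry": 0,"rz": 0,"tx": -0.072,"ty": 0.069,"tz": 0,"hand": -1},
    {"rx": 0,"ry": 0,"rz": 0,"tx": -0.072,"ty": 0.069,"tz": 0,"hand": -1}
  ]
}}

```text
clock: 16.3
eef_pos: [532.7, -54.0, 142.8]
orientation: [-180.0, -0.0, 60.2]
force: [-0.7, 0.2, -2.0]
opening: 0.193
gripper_force: 59.1
```

Emit:
{"name": "servo_tool", "arguments": {
  "moves": [
    {"rx": 0,"ry": 0,"rz": 0,"tx": -0.072,"ty": 0.069,"tz": 0,"hand": -1},
    {"rx": 0,"ry": 0,"rz": 0,"tx": -0.072,"ty": 0.069,"tz": 0,"hand": -1},
    {"rx": 0,"ry": 0,"rz": 0,"tx": -0.072,"ty": 0.069,"tz": 0,"hand": -1},
    {"rx": 0,"ry": 0,"rz": 0,"tx": -0.072,"ty": 0.069,"tz": 0,"hand": -1},
    {"rx": 0,"ry": 0,"rz": 0,"tx": -0.072,"ty": 0.069,"tz": 0,"hand": -1},
    {"rx": 0,"ry": 0,"rz": 0,"tx": -0.072,"ty": 0.069,"tz": 0,"hand": -1},
    {"rx": 0,"ry": 0,"rz": 0,"tx": -0.072,"ty": 0.069,"tz": 0,"hand": -1},
    {"rx": 0,"ry": 0,"rz": 0,"tx": -0.072,"ty": 0.069,"tz": 0,"hand": -1}
  ]
}}

```text
clock: 17.1
eef_pos: [542.3, -92.7, 142.8]
orientation: [-180.0, -0.0, 60.2]
force: [-0.2, 1.0, -1.6]
opening: 0.199
gripper_force: 59.1
```

```bash
python3 sweep.py 6 | head -4; python3 - <<'E'
from h import *
n="side";im,d=snapshot(n); t=tipnow(); print(proj(n,[t]),[(np.round(x['xy'],1),round(x['score'],2)) for x in landmark_of("pick_tip",n)[:2]],[(np.round(x['xy'],1),round(x['score'],2)) for x in landmark_of("stick_a",n)[:5]])
cv2.imwrite("pics/side5.png",im)
E
```

```text
[-0.22330917  1.01267749 -1.60570984]
tip in gutter [ 0.2 -0.3]
at [542.3 -92.7 142.8] [-180.     -0.     60.18] clk 17.1
[ 566.4 -189.5  142.6] tot [-1.439  1.38   0.004] 19 x [-0.07575263  0.07261579  0.00021579]
[[223.87632601 209.84747242]] [(array([225.8, 210.6]), 0.84), (array([344.8, 174.9]), 0.7)] [(array([195.3, 322.4]), 0.81), (array([143.2, 281.1]), 0.78), (array([229.5, 188.1]), 0.64), (array([223.6, 199.2]), 0.53)]
```

Emit:
{"name": "servo_tool", "arguments": {
  "moves": [
    {"rx": 0,"ry": 0,"rz": 0,"tx": -0.072,"ty": 0.069,"tz": 0,"hand": -1},
    {"rx": 0,"ry": 0,"rz": 0,"tx": -0.072,"ty": 0.069,"tz": 0,"hand": -1},
    {"rx": 0,"ry": 0,"rz": 0,"tx": -0.072,"ty": 0.069,"tz": 0,"hand": -1},
    {"rx": 0,"ry": 0,"rz": 0,"tx": -0.072,"ty": 0.069,"tz": 0,"hand": -1},
    {"rx": 0,"ry": 0,"rz": 0,"tx": -0.072,"ty": 0.069,"tz": 0,"hand": -1},
    {"rx": 0,"ry": 0,"rz": 0,"tx": -0.072,"ty": 0.069,"tz": 0,"hand": -1},
    {"rx": 0,"ry": 0,"rz": 0,"tx": -0.072,"ty": 0.069,"tz": 0,"hand": -1},
    {"rx": 0,"ry": 0,"rz": 0,"tx": -0.072,"ty": 0.069,"tz": 0,"hand": -1}
  ]
}}

```text
clock: 18.05
eef_pos: [552.0, -131.4, 142.8]
orientation: [-180.0, -0.0, 60.2]
force: [0.3, 0.7, -0.9]
opening: 0.202
gripper_force: 59.1
```

Emit:
{"name": "servo_tool", "arguments": {
  "moves": [
    {"rx": 0,"ry": 0,"rz": 0,"tx": -0.072,"ty": 0.069,"tz": 0,"hand": -1},
    {"rx": 0,"ry": 0,"rz": 0,"tx": -0.072,"ty": 0.069,"tz": 0,"hand": -1},
    {"rx": 0,"ry": 0,"rz": 0,"tx": -0.072,"ty": 0.069,"tz": 0,"hand": -1},
    {"rx": 0,"ry": 0,"rz": 0,"tx": -0.072,"ty": 0.069,"tz": 0,"hand": -1},
    {"rx": 0,"ry": 0,"rz": 0,"tx": -0.072,"ty": 0.069,"tz": 0,"hand": -1},
    {"rx": 0,"ry": 0,"rz": 0,"tx": -0.072,"ty": 0.069,"tz": 0,"hand": -1},
    {"rx": 0,"ry": 0,"rz": 0,"tx": -0.072,"ty": 0.069,"tz": 0,"hand": -1},
    {"rx": 0,"ry": 0,"rz": 0,"tx": -0.072,"ty": 0.069,"tz": 0,"hand": -1}
  ]
}}

```text
clock: 18.85
eef_pos: [561.6, -170.1, 142.8]
orientation: [180.0, -0.0, 60.2]
force: [0.0, 0.7, -2.2]
opening: 0.197
gripper_force: 59.1
```

```bash
python3 sweep.py 6 ; python3 - <<'E'
from h import *
n="side";im,d=snapshot(n); t=tipnow(); print(proj(n,[t]),[(np.round(x['xy'],1),round(x['score'],2)) for x in landmark_of("pick_tip",n)[:2]],[(np.round(x['xy'],1),round(x['score'],2)) for x in landmark_of("stick_a",n)[:5]])
cv2.imwrite("pics/side6.png",im)
E
```

```text
[ 0.0122396   0.6969495  -2.20773552]
tip in gutter [  0.  -80.1]
at [ 561.6 -170.1  142.8] [180.    -0.    60.18] clk 18.85
[ 566.4 -189.5  142.6] tot [-0.288  0.276  0.004] 4 x [-0.07195   0.0689    0.001025]
[ 569.2 -204.9  142.6] tot [-0.24   0.202 -0.   ] 3 x [-0.08        0.06743333 -0.        ]
[ 570.  -220.6  142.6] tot [-0.264  0.169 -0.   ] 3 x [-0.08813333  0.05643333 -0.        ]
[ 568.7 -236.2  142.6] tot [-0.284  0.133 -0.   ] 3 x [-0.09473333  0.04443333 -0.        ]
[ 565.4 -251.6  142.6] tot [-0.299  0.095 -0.   ] 3 x [-0.09973333  0.0317     -0.        ]
[ 557.2 -280.4  142.6] tot [-0.582  0.145 -0.   ] 6 x [-0.09695     0.02421667 -0.        ]
[ 553.9 -292.   142.6] tot [-0.233  0.058 -0.   ] 3 x [-0.0777      0.01923333 -0.        ]
tip [611.3 -83.4  64.2]
[[227.24675822 194.28849639]] [(array([223.8, 194.6]), 0.79), (array([342.6, 174.7]), 0.57)] [(array([193. , 321.2]), 0.68), (array([228.5, 186.3]), 0.63), (array([142. , 280.5]), 0.49), (array([242.5, 176.3]), 0.41)]
```

Emit:
{"name": "servo_tool", "arguments": {
  "moves": [
    {"rx": 0,"ry": 0,"rz": 0,"tx": -0.072,"ty": 0.069,"tz": 0,"hand": -1},
    {"rx": 0,"ry": 0,"rz": 0,"tx": -0.072,"ty": 0.069,"tz": 0,"hand": -1},
    {"rx": 0,"ry": 0,"rz": 0,"tx": -0.072,"ty": 0.069,"tz": 0,"hand": -1},
    {"rx": 0,"ry": 0,"rz": 0,"tx": -0.072,"ty": 0.069,"tz": 0,"hand": -1},
    {"rx": 0,"ry": 0,"rz": 0,"tx": -0.08,"ty": 0.067,"tz": 0,"hand": -1},
    {"rx": 0,"ry": 0,"rz": 0,"tx": -0.08,"ty": 0.067,"tz": 0,"hand": -1},
    {"rx": 0,"ry": 0,"rz": 0,"tx": -0.08,"ty": 0.067,"tz": 0,"hand": -1},
    {"rx": 0,"ry": 0,"rz": 0,"tx": -0.088,"ty": 0.056,"tz": 0,"hand": -1}
  ]
}}

```text
clock: 19.8
eef_pos: [569.4, -210.2, 142.8]
orientation: [180.0, -0.0, 60.2]
force: [-1.0, -0.2, 0.0]
opening: 0.2
gripper_force: 59.1
```

Emit:
{"name": "servo_tool", "arguments": {
  "moves": [
    {"rx": 0,"ry": 0,"rz": 0,"tx": -0.088,"ty": 0.056,"tz": 0,"hand": -1},
    {"rx": 0,"ry": 0,"rz": 0,"tx": -0.088,"ty": 0.056,"tz": 0,"hand": -1},
    {"rx": 0,"ry": 0,"rz": 0,"tx": -0.095,"ty": 0.044,"tz": 0,"hand": -1},
    {"rx": 0,"ry": 0,"rz": 0,"tx": -0.095,"ty": 0.044,"tz": 0,"hand": -1},
    {"rx": 0,"ry": 0,"rz": 0,"tx": -0.095,"ty": 0.044,"tz": 0,"hand": -1}
  ]
}}

```text
clock: 20.3
eef_pos: [568.1, -235.9, 142.7]
orientation: [-179.9, -0.0, 60.2]
force: [-0.4, 1.1, -1.2]
opening: 0.201
gripper_force: 59.1
```

```bash
python3 sweep.py 10 ; python3 - <<'E'
from h import *
n="side";im,d=snapshot(n); t=tipnow(); print(proj(n,[t]),[(np.round(x['xy'],1),round(x['score'],2)) for x in landmark_of("pick_tip",n)[:2]],[(np.round(x['xy'],1),round(x['score'],2)) for x in landmark_of("stick_a",n)[:5]])
cv2.imwrite("pics/side7.png",im)
E
```

```text
[-0.41445307  1.06752874 -1.20017932]
tip in gutter [  -9.7 -145.4]
at [ 568.1 -235.9  142.7] [-1.7995e+02 -1.0000e-02  6.0200e+01] clk 20.3
[ 565.5 -251.6  142.6] tot [-0.299  0.111  0.002] 3 x [-0.0997      0.03703333  0.00076667]
[ 557.3 -280.5  142.6] tot [-0.582  0.145 -0.   ] 6 x [-9.695e-02  2.420e-02 -5.000e-05]
[ 554.  -292.   142.6] tot [-0.233  0.058 -0.   ] 3 x [-7.77000000e-02  1.92000000e-02 -3.33333333e-05]
tip [ 617.7 -149.1   64.1]
[[233.08580323 182.96888984]] [(array([254.5, 187.6]), 0.71), (array([230.5, 182. ]), 0.65)] [(array([194.1, 323.2]), 0.67), (array([255. , 184.7]), 0.65), (array([140.8, 280.1]), 0.58), (array([255.7, 153. ]), 0.48), (array([242.5, 178.2]), 0.47)]
```

Emit:
{"name": "servo_tool", "arguments": {
  "moves": [
    {"rx": 0,"ry": 0,"rz": 0,"tx": -0.1,"ty": 0.037,"tz": 0,"hand": -1},
    {"rx": 0,"ry": 0,"rz": 0,"tx": -0.1,"ty": 0.037,"tz": 0,"hand": -1},
    {"rx": 0,"ry": 0,"rz": 0,"tx": -0.1,"ty": 0.037,"tz": 0,"hand": -1},
    {"rx": 0,"ry": 0,"rz": 0,"tx": -0.097,"ty": 0.024,"tz": 0,"hand": -1},
    {"rx": 0,"ry": 0,"rz": 0,"tx": -0.097,"ty": 0.024,"tz": 0,"hand": -1},
    {"rx": 0,"ry": 0,"rz": 0,"tx": -0.097,"ty": 0.024,"tz": 0,"hand": -1},
    {"rx": 0,"ry": 0,"rz": 0,"tx": -0.097,"ty": 0.024,"tz": 0,"hand": -1},
    {"rx": 0,"ry": 0,"rz": 0,"tx": -0.097,"ty": 0.024,"tz": 0,"hand": -1}
  ]
}}

```text
clock: 21.25
eef_pos: [558.8, -276.1, 142.8]
orientation: [180.0, 0.0, 60.2]
force: [0.6, -0.2, -1.3]
opening: 0.199
gripper_force: 59.1
```

Emit:
{"name": "servo_tool", "arguments": {
  "moves": [
    {"rx": 0,"ry": 0,"rz": 0,"tx": -0.097,"ty": 0.024,"tz": 0,"hand": -1},
    {"rx": 0,"ry": 0,"rz": 0,"tx": -0.078,"ty": 0.019,"tz": 0,"hand": -1},
    {"rx": 0,"ry": 0,"rz": 0,"tx": -0.078,"ty": 0.019,"tz": 0,"hand": -1},
    {"rx": 0,"ry": 0,"rz": 0,"tx": -0.078,"ty": 0.019,"tz": 0,"hand": -1},
    {"rx": 0,"ry": 0,"rz": 0,"tx": 0,"ty": 0,"tz": 0,"hand": -1},
    {"rx": 0,"ry": 0,"rz": 0,"tx": 0,"ty": 0,"tz": 0,"hand": -1}
  ]
}}

```text
clock: 21.85
eef_pos: [554.2, -291.9, 142.8]
orientation: [-180.0, -0.0, 60.2]
force: [-0.1, 0.5, -0.9]
opening: 0.199
gripper_force: 59.1
```

```bash
python3 sweep.py 12 ; python3 - <<'E'
from h import *
n="side";im,d=snapshot(n); t=tipnow(); print(proj(n,[t]),[(np.round(x['xy'],1),round(x['score'],2)) for x in landmark_of("pick_tip",n)[:2]],[(np.round(x['xy'],1),round(x['score'],2)) for x in landmark_of("stick_a",n)[:5]],[(np.round(x['xy'],1),round(x['score'],2)) for x in landmark_of("bowl",n)[:2]],)
cv2.imwrite("pics/side8.png",im);c=proj(n,[t])[0].astype(int); a=im[c[1]-50:c[1]+50,c[0]-60:c[0]+60]; cv2.imwrite("pics/s8c.png",cv2.resize(a,None,fx=5,fy=5,interpolation=2))
E
```

```text
[-0.09421727  0.54462706 -0.89163577]
tip in gutter [ -36.7 -196.4]
at [ 554.2 -291.9  142.8] [-1.800e+02 -1.000e-02  6.018e+01] clk 21.85
[ 553.9 -292.   142.6] tot [-0.004 -0.004  0.004] 1 x [-0.0038 -0.0044  0.0043]
tip [ 604.  -205.2   64.2]
[[243.43259631 174.92764552]] [(array([243.7, 175. ]), 0.77), (array([346.3, 173.7]), 0.52)] [(array([192.9, 321. ]), 0.85), (array([255.2, 185.9]), 0.57), (array([140.4, 278.8]), 0.55), (array([225.7, 234.4]), 0.49), (array([247.3, 185.1]), 0.48)] [(array([244.8, 175. ]), 0.7), (array([228.6, 233.7]), 0.41)]
```

View pics/s8c.png

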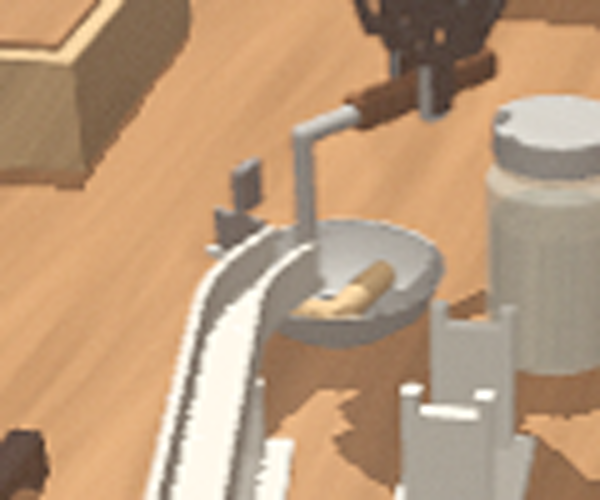

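Emit:
{"name": "servo_tool", "arguments": {
  "moves": [
    {"rx": 0,"ry": 0,"rz": 0,"tx": 0,"ty": 0,"tz": -0.1,"hand": -1},
    {"rx": 0,"ry": 0,"rz": 0,"tx": 0,"ty": 0,"tz": -0.15,"hand": -1},
    {"rx": 0,"ry": 0,"rz": 0,"tx": 0,"ty": 0,"tz": -0.25,"hand": -1},
    {"rx": 0,"ry": 0,"rz": 0,"tx": 0,"ty": 0,"tz": -0.4,"hand": -1},
    {"rx": 0,"ry": 0,"rz": 0,"tx": 0,"ty": 0,"tz": -0.4,"hand": -1},
    {"rx": 0,"ry": 0,"rz": 0,"tx": 0,"ty": 0,"tz": -0.2,"hand": -1},
    {"rx": 0,"ry": 0,"rz": 0,"tx": 0,"ty": 0,"tz": 0,"hand": -1}
  ]
}}

```text
clock: 22.75
eef_pos: [555.4, -292.7, 221.2]
orientation: [179.7, 0.0, 60.2]
force: [0.7, 0.5, -1.1]
opening: 0.201
gripper_force: 59.1
```

```bash
python3 - <<'E'
from h import *
n="side";im,d=snapshot(n); print([(np.round(x['xy'],1),round(x['score'],2)) for x in landmark_of("stick_a",n)[:5]])
v,u=np.mgrid[:420,:560]; X=atdepth(n,np.c_[u.ravel(),v.ravel()],d.ravel()).reshape(420,560,3); i=im.astype(int)
r=np.linalg.norm(X[...,:2]-[594.8,-237.5],axis=2)
m=(d>0)&(r<72)&(i[...,2]-i[...,0]>50)&(X[...,2]>8)&(X[...,2]<95)&(u<275)
k,lab,st,ce=cv2.connectedComponentsWithStats(m.astype(np.uint8))
for j in range(1,k):
    if st[j,4]>15: q=X[lab==j]; print(st[j],q.mean(0).round(1),q.min(0).round(1),q.max(0).round(1))
R=np.array([594.8,-237.5])
tab=(d>0)&(X[...,2]>100)&(X[...,2]<119)&(X[...,1]<-190)&(X[...,1]>-235)&(X[...,0]>595)&(X[...,0]<670)
k,lab,st,ce=cv2.connectedComponentsWithStats(tab.astype(np.uint8))
for j in range(1,k):
    if st[j,4]>8: q=X[lab==j]; print("tab?",st[j],q.mean(0).round(1),q.min(0).round(1),q.max(0).round(1))
c=np.array([605.4,-204.7]);o=np.array([.9616,-.2746]); print(c+52*o+10*np.array([.27,.96])*0)
planT([(*(c+64*o),137),(*(c+64*o),96),(*(c+10*o),96)],40)
E
```

```text
[(array([140.2, 280.4]), 0.77), (array([195.2, 322.1]), 0.63), (array([245.8, 186.4]), 0.46), (array([257.5, 182. ]), 0.37)]
[241 176  22  12 104] [ 581.1 -231.3   25.6] [ 564.7 -271.5   12. ] [ 613.3 -194.1   34.7]
tab? [229 155   7   8  40] [ 641.4 -217.2  108.8] [ 635.3 -233.5  100.4] [ 650.5 -207.5  115.9]
[ 655.4032 -218.9792]
at [ 554.3 -292.   217.9] [179.98   0.    60.18] clk 22.85
[ 617.2 -309.   215.6] tot [0.331 1.26  0.046] 2 x [0.1653  0.6299  0.02305]
[ 617.2 -309.   174.6] tot [ 0.   -0.    0.82] 2 x [ 0.0e+00 -1.5e-04  4.1e-01]
[ 565.3 -294.2  174.6] tot [-0.259 -1.048 -0.   ] 2 x [-1.2955e-01 -5.2425e-01 -2.0000e-04]
tip [ 604.1 -205.3  139.3]
```

Emit:
{"name": "servo_tool", "arguments": {
  "moves": [
    {"rx": 0,"ry": 0,"rz": 0,"tx": 0.066,"ty": 0.25,"tz": 0,"hand": -1},
    {"rx": 0,"ry": 0,"rz": 0,"tx": 0.066,"ty": 0.25,"tz": 0,"hand": -1},
    {"rx": 0,"ry": 0,"rz": 0,"tx": 0.066,"ty": 0.25,"tz": 0,"hand": -1},
    {"rx": 0,"ry": 0,"rz": 0,"tx": 0.066,"ty": 0.25,"tz": 0,"hand": -1},
    {"rx": 0,"ry": 0,"rz": 0,"tx": 0.066,"ty": 0.26,"tz": 0,"hand": -1},
    {"rx": 0,"ry": 0,"rz": 0,"tx": 0,"ty": 0,"tz": 0,"hand": -1},
    {"rx": 0,"ry": 0,"rz": 0,"tx": 0,"ty": 0,"tz": 0,"hand": -1}
  ]
}}

```text
clock: 23.55
eef_pos: [616.4, -308.6, 216.0]
orientation: [-179.8, 0.0, 60.2]
force: [-0.3, 0.2, -0.2]
opening: 0.2
gripper_force: 59.1
```

Emit:
{"name": "servo_tool", "arguments": {
  "moves": [
    {"rx": 0,"ry": 0,"rz": 0,"tx": 0,"ty": 0,"tz": 0.2,"hand": -1},
    {"rx": 0,"ry": 0,"rz": 0,"tx": 0,"ty": 0,"tz": 0.3,"hand": -1},
    {"rx": 0,"ry": 0,"rz": 0,"tx": 0,"ty": 0,"tz": 0.26,"hand": -1},
    {"rx": 0,"ry": 0,"rz": 0,"tx": 0,"ty": 0,"tz": 0.1,"hand": -1},
    {"rx": 0,"ry": 0,"rz": 0,"tx": 0,"ty": 0,"tz": 0,"hand": -1}
  ]
}}

```text
clock: 24.05
eef_pos: [615.9, -308.4, 172.9]
orientation: [-179.8, -0.0, 60.2]
force: [0.4, 0.9, -2.3]
opening: 0.199
gripper_force: 59.1
```

```bash
python3 - <<'E'
from h import *
c=np.array([605.4,-204.7]);o=np.array([.9616,-.2746])
planT([(*(c+11*o),96)],5); print(state()['force'])
im,d=snapshot("side"); print([np.round(x['xy'],1) for x in landmark_of("tab_right","side")],[np.round(x['xy'],1) for x in landmark_of("pick_tip","side")],proj("side",[tipnow(),[*(c+42*o),101]]))
E
```

```text
at [ 615.9 -308.4  172.9] [-179.8    -0.     60.17] clk 24.05
[ 566.5 -294.6  174.6] tot [-0.253 -0.995 -0.031] 11 x [-0.02300909 -0.09049091 -0.0028    ]
tip [ 665.4 -221.5   94.3]
[ 0.44399332  0.89472508 -2.31105152]
[array([229.4, 161.6]), array([219.9, 242.8])] [array([341.9, 175.1]), array([175.9, 234.8]), array([225.9, 163.3])] [[225.20815187 160.54131457]
 [230.99123523 160.96439582]]
```

Tip stands beyond the tab (left of it in the side view); push shut.

Emit:
{"name": "servo_tool", "arguments": {
  "moves": [
    {"rx": 0,"ry": 0,"rz": 0,"tx": -0.023,"ty": -0.09,"tz": -0.01,"hand": -1},
    {"rx": 0,"ry": 0,"rz": 0,"tx": -0.023,"ty": -0.09,"tz": -0.01,"hand": -1},
    {"rx": 0,"ry": 0,"rz": 0,"tx": -0.023,"ty": -0.09,"tz": -0.01,"hand": -1},
    {"rx": 0,"ry": 0,"rz": 0,"tx": -0.023,"ty": -0.09,"tz": 0,"hand": -1},
    {"rx": 0,"ry": 0,"rz": 0,"tx": -0.023,"ty": -0.09,"tz": 0,"hand": -1},
    {"rx": 0,"ry": 0,"rz": 0,"tx": -0.023,"ty": -0.09,"tz": 0,"hand": -1},
    {"rx": 0,"ry": 0,"rz": 0,"tx": -0.023,"ty": -0.09,"tz": 0,"hand": -1},
    {"rx": 0,"ry": 0,"rz": 0,"tx": -0.023,"ty": -0.09,"tz": 0,"hand": -1}
  ]
}}

```text
clock: 25.0
eef_pos: [581.1, -299.0, 176.7]
orientation: [179.9, -0.0, 60.2]
force: [3.4, -0.9, -1.4]
opening: 0.196
gripper_force: 59.2
```

Emit:
{"name": "servo_tool", "arguments": {
  "moves": [
    {"rx": 0,"ry": 0,"rz": 0,"tx": -0.023,"ty": -0.09,"tz": 0,"hand": -1},
    {"rx": 0,"ry": 0,"rz": 0,"tx": -0.023,"ty": -0.09,"tz": 0,"hand": -1},
    {"rx": 0,"ry": 0,"rz": 0,"tx": 0,"ty": 0,"tz": 0,"hand": -1}
  ]
}}

```text
clock: 25.3
eef_pos: [571.6, -296.4, 176.6]
orientation: [-180.0, 0.0, 60.2]
force: [1.1, -0.1, -0.3]
opening: 0.199
gripper_force: 59.2
```

```bash
python3 - <<'E'
from h import *
c=np.array([605.4,-204.7]);o=np.array([.9616,-.2746])
planT([(*(c+11*o),96)],5); print(state()['force'])
im,d=snapshot("side"); print([np.round(x['xy'],1) for x in landmark_of("tab_right","side")],[np.round(x['xy'],1) for x in landmark_of("pick_tip","side")],proj("side",[tipnow(),[*c,101]]))
E
```

```text
at [ 571.6 -296.4  176.6] [-1.7997e+02  1.0000e-02  6.0180e+01] clk 25.3
[ 566.3 -294.5  174.6] tot [-0.019 -0.11   0.039] 2 x [-0.0096  -0.05515  0.0197 ]
tip [ 621.2 -209.6   98. ]
[ 1.08498568 -0.0921992  -0.32420806]
[array([231.5, 254.6]), array([240.5, 165.6])] [array([343.7, 176.5]), array([238.5, 163.9])] [[237.95473705 163.83423136]
 [242.40483367 164.04949761]]
```

Emit:
{"name": "servo_tool", "arguments": {
  "moves": [
    {"rx": 0,"ry": 0,"rz": 0,"tx": -0.01,"ty": -0.05,"tz": 0,"hand": -1},
    {"rx": 0,"ry": 0,"rz": 0,"tx": -0.01,"ty": -0.05,"tz": 0,"hand": -1}
  ]
}}

```text
clock: 25.65
eef_pos: [567.7, -295.1, 176.1]
orientation: [180.0, 0.0, 60.2]
force: [2.3, -1.5, -2.0]
opening: 0.2
gripper_force: 59.1
```

Emit:
{"name": "servo_tool", "arguments": {
  "moves": [
    {"rx": 0,"ry": 0,"rz": 0,"tx": -0.005,"ty": -0.02,"tz": 0,"hand": -1}
  ]
}}

```text
clock: 25.75
eef_pos: [566.4, -294.7, 176.1]
orientation: [180.0, 0.0, 60.2]
force: [2.8, -1.2, -1.6]
opening: 0.199
gripper_force: 59.1
```

Emit:
{"name": "servo_tool", "arguments": {
  "moves": [
    {"rx": 0,"ry": 0,"rz": 0,"tx": -0.005,"ty": -0.02,"tz": 0,"hand": -1}
  ]
}}

```text
clock: 25.85
eef_pos: [565.4, -294.4, 176.1]
orientation: [-180.0, 0.0, 60.2]
force: [3.4, -1.0, -1.8]
opening: 0.2
gripper_force: 59.1
```

```bash
python3 - <<'E'
from h import *
c=np.array([605.4,-204.7]);o=np.array([.9616,-.2746])
planT([(*(c+11*o),96)],5); print(state()['force'])
im,d=snapshot("side"); print([np.round(x['xy'],1) for x in landmark_of("tab_right","side")],[np.round(x['xy'],1) for x in landmark_of("pick_tip","side")],proj("side",[tipnow(),[*c,101]]))
E
```

```text
at [ 565.4 -294.4  176.1] [-1.800e+02  1.000e-02  6.017e+01] clk 25.85
[ 566.2 -294.5  174.6] tot [0.007 0.015 0.03 ] 1 x [0.0074 0.0147 0.03  ]
tip [ 615.2 -207.7   97.5]
[ 3.40628203 -1.04982749 -1.77421381]
[array([241.5, 161.2])] [array([346.8, 176.7]), array([238.5, 165.5]), array([241.7, 287.8])] [[239.66762339 164.28493855]
 [242.40483367 164.04949761]]
```

Still sliding at ~3 N; creep further until it stops.

Emit:
{"name": "servo_tool", "arguments": {
  "moves": [
    {"rx": 0,"ry": 0,"rz": 0,"tx": -0.005,"ty": -0.02,"tz": 0,"hand": -1}
  ]
}}

```text
clock: 26.1
eef_pos: [565.0, -294.2, 176.2]
orientation: [179.9, -0.0, 60.2]
force: [3.9, -1.2, -2.4]
opening: 0.195
gripper_force: 59.0
```

Emit:
{"name": "servo_tool", "arguments": {
  "moves": [
    {"rx": 0,"ry": 0,"rz": 0,"tx": -0.005,"ty": -0.02,"tz": 0,"hand": -1}
  ]
}}

```text
clock: 26.2
eef_pos: [564.5, -294.0, 176.3]
orientation: [179.9, -0.1, 60.1]
force: [6.3, -1.6, -4.1]
opening: 0.192
gripper_force: 59.1
```

```bash
python3 -c "
from h import *
print(tipnow(),state()['force'])"
```

```text
[ 614.48776959 -207.29001904   97.75421759] [ 6.32939776 -1.60586484 -4.09383983]
```

Emit:
{"name": "servo_tool", "arguments": {
  "moves": [
    {"rx": 0,"ry": 0,"rz": 0,"tx": 0.03,"ty": 0.12,"tz": 0,"hand": -1},
    {"rx": 0,"ry": 0,"rz": 0,"tx": 0.03,"ty": 0.12,"tz": 0,"hand": -1},
    {"rx": 0,"ry": 0,"rz": 0,"tx": 0,"ty": 0,"tz": -0.2,"hand": -1},
    {"rx": 0,"ry": 0,"rz": 0,"tx": 0,"ty": 0,"tz": -0.4,"hand": -1},
    {"rx": 0,"ry": 0,"rz": 0,"tx": 0,"ty": 0,"tz": -0.3,"hand": -1},
    {"rx": 0,"ry": 0,"rz": 0,"tx": 0,"ty": 0,"tz": -0.1,"hand": -1},
    {"rx": 0,"ry": 0,"rz": 0,"tx": 0,"ty": 0,"tz": 0,"hand": -1}
  ]
}}

```text
clock: 26.9
eef_pos: [575.8, -297.5, 228.0]
orientation: [179.9, 0.0, 60.2]
force: [-0.1, -0.2, -1.9]
opening: 0.203
gripper_force: 59.3
```

```bash
python3 -c "
from h import *
plan([(473.7,-66.4,220)],40)
im,d=snapshot('side'); c=proj('side',[tipnow()])[0]; print(c,[np.round(x['xy'],1) for x in landmark_of('tab_right','side')],[np.round(x['xy'],1) for x in landmark_of('pick_tip','side')])"
```

```text
at [ 575.8 -297.5  228. ] [1.7988e+02 2.0000e-02 6.0190e+01] clk 26.9
[473.7 -66.4 220. ] tot [ 2.996 -4.069  0.15 ] 7 x [ 0.42794286 -0.58127143  0.02141429]
[235.99252598 148.14186006] [array([240.2, 162.3])] [array([237.7, 148.4]), array([345.9, 175.2])]
```

Emit:
{"name": "servo_tool", "arguments": {
  "moves": [
    {"rx": 0,"ry": 0,"rz": 0,"tx": 0.25,"ty": -0.34,"tz": 0,"hand": -1},
    {"rx": 0,"ry": 0,"rz": 0,"tx": 0.43,"ty": -0.58,"tz": 0,"hand": -1},
    {"rx": 0,"ry": 0,"rz": 0,"tx": 0.43,"ty": -0.58,"tz": 0,"hand": -1},
    {"rx": 0,"ry": 0,"rz": 0,"tx": 0.43,"ty": -0.58,"tz": 0,"hand": -1},
    {"rx": 0,"ry": 0,"rz": 0,"tx": 0.43,"ty": -0.58,"tz": 0,"hand": -1},
    {"rx": 0,"ry": 0,"rz": 0,"tx": 0.43,"ty": -0.58,"tz": 0,"hand": -1},
    {"rx": 0,"ry": 0,"rz": 0,"tx": 0.43,"ty": -0.58,"tz": 0,"hand": -1},
    {"rx": 0,"ry": 0,"rz": 0,"tx": 0.17,"ty": -0.25,"tz": 0,"hand": -1}
  ]
}}

```text
clock: 27.85
eef_pos: [471.4, -63.3, 225.5]
orientation: [-179.8, -0.0, 60.3]
force: [-0.1, -0.1, -1.1]
opening: 0.203
gripper_force: 59.4
```

Emit:
{"name": "servo_tool", "arguments": {
  "moves": [
    {"rx": 0,"ry": 0,"rz": -0.1,"tx": 0,"ty": 0,"tz": 0,"hand": -1},
    {"rx": 0,"ry": 0,"rz": -0.15,"tx": 0,"ty": 0,"tz": 0,"hand": -1},
    {"rx": 0,"ry": 0,"rz": -0.15,"tx": 0,"ty": 0,"tz": 0,"hand": -1},
    {"rx": 0,"ry": 0,"rz": -0.15,"tx": 0,"ty": 0,"tz": 0,"hand": -1},
    {"rx": 0,"ry": 0,"rz": -0.15,"tx": 0,"ty": 0,"tz": 0,"hand": -1},
    {"rx": 0,"ry": 0,"rz": -0.11,"tx": 0,"ty": 0,"tz": 0,"hand": -1},
    {"rx": 0,"ry": 0,"rz": 0,"tx": 0,"ty": 0,"tz": 0,"hand": -1}
  ]
}}

```text
clock: 28.55
eef_pos: [473.3, -66.2, 225.5]
orientation: [-179.9, -0.0, 96.6]
force: [0.5, 0.3, -1.5]
opening: 0.198
gripper_force: 59.3
```

```bash
python3 -c "
from h import *
plan([(473.7,-66.4,130),(473.7,-66.4,92.1)],40)"
```

```text
at [473.3 -66.2 225.5] [-179.93   -0.     96.6 ] clk 28.55
[473.7 -66.4 130. ] tot [-0.004  0.011  1.91 ] 3 x [-0.00143333  0.00356667  0.63683333]
[473.7 -66.4  92.1] tot [-0.     0.001  0.758] 1 x [-0.      0.0009  0.758 ]
```

Emit:
{"name": "servo_tool", "arguments": {
  "moves": [
    {"rx": 0,"ry": 0,"rz": 0,"tx": 0,"ty": 0.01,"tz": 0.3,"hand": -1},
    {"rx": 0,"ry": 0,"rz": 0,"tx": 0,"ty": 0,"tz": 0.5,"hand": -1},
    {"rx": 0,"ry": 0,"rz": 0,"tx": 0,"ty": 0,"tz": 0.5,"hand": -1},
    {"rx": 0,"ry": 0,"rz": 0,"tx": 0,"ty": 0,"tz": 0.4,"hand": -1},
    {"rx": 0,"ry": 0,"rz": 0,"tx": 0,"ty": 0,"tz": 0.2,"hand": -1},
    {"rx": 0,"ry": 0,"rz": 0,"tx": 0,"ty": 0,"tz": 0,"hand": -1}
  ]
}}

```text
clock: 29.15
eef_pos: [472.5, -65.6, 129.3]
orientation: [-179.8, -0.1, 96.6]
force: [-0.1, 0.5, -1.5]
opening: 0.199
gripper_force: 59.4
```

```bash
python3 -c "
from h import *
plan([(473.7,-66.4,92.5)],40)"
```

```text
at [472.5 -65.6 129.3] [-1.7978e+02 -8.0000e-02  9.6560e+01] clk 29.15
[473.7 -66.4  92.5] tot [-0.02   0.025  0.735] 1 x [-0.0197  0.0246  0.735 ]
```

Emit:
{"name": "servo_tool", "arguments": {
  "moves": [
    {"rx": 0,"ry": 0,"rz": 0,"tx": -0.02,"ty": 0.025,"tz": 0.15,"hand": -1},
    {"rx": 0,"ry": 0,"rz": 0,"tx": 0,"ty": 0,"tz": 0.2,"hand": -1},
    {"rx": 0,"ry": 0,"rz": 0,"tx": 0,"ty": 0,"tz": 0.2,"hand": -1},
    {"rx": 0,"ry": 0,"rz": 0,"tx": 0,"ty": 0,"tz": 0.1,"hand": -1},
    {"rx": 0,"ry": 0,"rz": 0,"tx": 0,"ty": 0,"tz": 0.05,"hand": -1},
    {"rx": 0,"ry": 0,"rz": 0,"tx": 0,"ty": 0,"tz": 0,"hand": -1}
  ]
}}

```text
clock: 29.75
eef_pos: [475.0, -66.5, 95.8]
orientation: [-180.0, -0.0, 96.6]
force: [-0.4, -0.2, -1.6]
opening: 0.204
gripper_force: 59.4
```

```bash
python3 -c "
from h import *
plan([(473.7,-66.4,92.1)],40);print(state()['force'])"
```

```text
at [475.  -66.5  95.8] [-1.7995e+02 -2.0000e-02  9.6630e+01] clk 29.75
[473.7 -66.4  92.1] tot [ 0.006 -0.025  0.075] 1 x [ 0.0056 -0.0249  0.0747]
[-0.3519157  -0.23525837 -1.58929629]
```

Emit:
{"name": "servo_tool", "arguments": {
  "moves": [
    {"rx": 0,"ry": 0,"rz": 0,"tx": 0,"ty": -0.02,"tz": 0.04,"hand": -1},
    {"rx": 0,"ry": 0,"rz": 0,"tx": 0,"ty": 0,"tz": 0.03,"hand": -1},
    {"rx": 0,"ry": 0,"rz": 0,"tx": 0,"ty": 0,"tz": 0,"hand": -1}
  ]
}}

```text
clock: 30.05
eef_pos: [474.3, -66.8, 92.9]
orientation: [180.0, 0.0, 96.6]
force: [-0.4, -0.7, -1.4]
opening: 0.198
gripper_force: 59.4
```

Emit:
{"name": "servo_tool", "arguments": {
  "moves": [
    {"rx": 0,"ry": 0,"rz": 0,"tx": 0,"ty": 0,"tz": 0,"hand": -0.4},
    {"rx": 0,"ry": 0,"rz": 0,"tx": 0,"ty": 0,"tz": 0,"hand": 0},
    {"rx": 0,"ry": 0,"rz": 0,"tx": 0,"ty": 0,"tz": 0,"hand": 0.5},
    {"rx": 0,"ry": 0,"rz": 0,"tx": 0,"ty": 0,"tz": 0,"hand": 1},
    {"rx": 0,"ry": 0,"rz": 0,"tx": 0,"ty": 0,"tz": 0,"hand": 1},
    {"rx": 0,"ry": 0,"rz": 0,"tx": 0,"ty": 0,"tz": 0,"hand": 1}
  ]
}}

```text
clock: 30.65
eef_pos: [474.4, -66.8, 92.9]
orientation: [180.0, 0.0, 96.6]
force: [0.1, 0.3, 0.1]
opening: 1.002
gripper_force: 0.0
```

Emit:
{"name": "servo_tool", "arguments": {
  "moves": [
    {"rx": 0,"ry": 0,"rz": 0,"tx": 0,"ty": 0,"tz": -0.1,"hand": 1},
    {"rx": 0,"ry": 0,"rz": 0,"tx": 0,"ty": 0,"tz": -0.3,"hand": 1},
    {"rx": 0,"ry": 0,"rz": 0,"tx": 0,"ty": 0,"tz": -0.5,"hand": 1},
    {"rx": 0,"ry": 0,"rz": 0,"tx": 0,"ty": 0,"tz": -0.6,"hand": 1},
    {"rx": 0,"ry": 0,"rz": 0,"tx": 0,"ty": 0,"tz": -0.6,"hand": 1},
    {"rx": 0,"ry": 0,"rz": 0,"tx": 0,"ty": 0,"tz": -0.6,"hand": 1},
    {"rx": 0,"ry": 0,"rz": 0,"tx": 0,"ty": 0,"tz": 0,"hand": 1}
  ]
}}

```text
clock: 31.35
eef_pos: [476.8, -67.5, 233.5]
orientation: [179.5, 0.2, 96.6]
force: [0.2, -0.2, 0.7]
opening: 1.0
gripper_force: 0.0
```

Emit:
{"name": "servo_tool", "arguments": {
  "moves": [
    {"rx": 0,"ry": 0,"rz": 0,"tx": -0.3,"ty": -0.6,"tz": 0,"hand": 1},
    {"rx": 0,"ry": 0,"rz": 0,"tx": -0.3,"ty": -0.6,"tz": 0,"hand": 1},
    {"rx": 0,"ry": 0,"rz": 0,"tx": -0.3,"ty": -0.6,"tz": 0,"hand": 1},
    {"rx": 0,"ry": 0,"rz": 0,"tx": -0.3,"ty": -0.6,"tz": 0,"hand": 1},
    {"rx": 0,"ry": 0,"rz": 0,"tx": 0,"ty": 0,"tz": 0,"hand": 1}
  ]
}}

```text
clock: 31.85
eef_pos: [359.6, -141.4, 227.5]
orientation: [-179.9, 0.0, 96.4]
force: [-0.0, -0.7, -0.2]
opening: 1.002
gripper_force: 0.0
```

```bash
python3 - <<'E'
from fit import *
im,d=snapshot("top"); cv2.imwrite("pics/top9.png",im); X=atdepth("top",np.c_[u.ravel(),v.ravel()],d.ravel()).reshape(H,W,3)
b,g,r=[im[...,i].astype(int) for i in range(3)]
m=(u>250)&(u<330)&(v>180)&(v<215)&(r<115)&(r-b>25)&(X[...,2]>97)
n,lab,st,ce=cv2.connectedComponentsWithStats(m.astype(np.uint8)); k=1+st[1:,4].argmax()
vv,uu=np.nonzero(lab==k); q=onz("top",np.c_[uu,vv],105)[:,:2]; print("handle",cv2.minAreaRect(q.astype(np.float32)),np.median(X[lab==k][:,2]))
R=np.array([594.8,-237.5]); rad=np.linalg.norm(X[...,:2]-R,axis=2)
m=(d>0)&(rad<75)&(r-b>45)&(X[...,2]>5)&(X[...,2]<80)
n,lab,st,ce=cv2.connectedComponentsWithStats(m.astype(np.uint8))
for j in range(1,n):
    if st[j,4]>15:
        Q=X[lab==j]; print("stick",st[j],Q.mean(0).round(1),Q.min(0).round(1),Q.max(0).round(1),cv2.minAreaRect(Q[:,:2].astype(np.float32)))
bw=(u>330)&(u<395)&(v>120)&(v<180)&(abs(r-b)<40)&(X[...,2]>30)&(X[...,2]<55); vv,uu=np.nonzero(bw); print("bowl",cv2.minEnclosingCircle(onz("top",np.c_[uu,vv],42)[:,:2].astype(np.float32)))
# tab shift: dark pixels compare
a=cv2.imread("pics/top0.png")[115:155,330:375].astype(int).max(2)<60; c=im[115:155,330:375].max(2)<60
for z in(a,c): y,x=np.nonzero(z); print("tabdark",len(y),x.mean()+330,y.mean()+115)
s=snapshot("side"); print([np.round(x['xy'],1) for x in landmark_of("tab_right","side")],[np.round(x['xy'],1) for x in landmark_of("pick_tip","side")],[np.round(x['xy'],1) for x in landmark_of("pick","side")]); print(state()['clock'],state()['eef_pos'])
E
```

```text
handle ((473.74761962890625, -65.63648223876953), (17.915956497192383, 117.89527130126953), 7.004711627960205) 105.75741915753031
stick [351 136   5   5  17] [ 628.  -217.7   30.7] [ 622.6 -223.7   25.6] [ 632.8 -212.    36.7] ((627.49072265625, -218.07901000976562), (14.06903076171875, 7.332164764404297), 41.68049240112305)
stick [343 145  34  19 293] [ 581.2 -229.5   28.7] [ 563.7 -276.5   15. ] [ 609.5 -192.    40.3] ((586.8640747070312, -235.20730590820312), (85.01783752441406, 41.5377197265625), 85.64208984375)
bowl ((597.2060546875, -234.3276824951172), 70.70040130615234)
tabdark 43 345.5581395348837 142.7674418604651
tabdark 33 346.6969696969697 144.0909090909091
[array([240.6, 160.7])] [array([341.5, 174.6]), array([267.5, 242.6])] [array([380.8, 175.2]), array([269.9, 195. ])]
32.1 [ 362.61899435 -139.79199354  227.57599665]
```

```bash
python3 -c "
from cell import *
print(close_job())"
```

```text
the job is handed in; nothing more can be done
None
```

The job is handed in, at about 32 s of the 72 s limit, but I have no verdict from the judge. The last camera measurements show both sticks in the bowl, the bowl-side shutter pushed shut to its stop, and the pick level on its rest with the hand clear.

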